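Walk the heavy tube block home and bolt it in

TASK

Walk the heavy aluminium tube block forward into the heating station by pushing its near face at alternate ends, so that each push swings one end ahead, until its back face lies flush against the station's upright hot plate. Then push the slide bolt fully across in front of the block to lock it in. Never push the block, the bolt or the station harder than 25 N (the block is too heavy to go straight ahead under that), keep it flat on the bench, and leave the things around it where they stand.

Things in the scene. Friction and masses are not known exactly. Their poses are not given: they have to be found in the camera images.
- tube_block: solid aluminium block, 90 (its x) x 200 (its y) x 65 mm high, two rows of tube holes in its top, about 2.5 kg, on four rubber feet at x +-28, y +-46 mm, its underside 5 mm off the bench. Origin: its centre, on the bench; x from near face (-45) to back face (+45), y to its left end. Starts 39 to 57 mm short of home, up to 4 mm off centre, turned up to 0.15 rad. Too wide to grip.
- near_face (a point): centre of the block's near face, 35 mm up. Pushed here it takes 26 to 33 N to move; pushed within 15 to 20 mm of an end (80 to 85 mm to the side) it takes about 12 to 17 N, and the block swings about a point some 50 mm to the other side of its middle
- station: heating station fixed to the bench: white housing 60 mm deep, 210 wide, 84 high (10 mm knob on top), its front an upright aluminium hot plate 190 wide. Origin: on the bench at the foot of the plate's front face, in the middle; x points into the plate, away from the robot, y left along it. Block home: its origin at x = -45, y = 0 +-11 mm in this frame, its axes parallel to these.
- cheek_mouth (a point): middle of the mouth between the station's two cheeks, at their top, 45 mm before the plate. Cheeks 40 mm high; inner faces at y = +-111 mm in the station's frame from the plate to 15 mm before it, then flaring to +-123 mm at the mouth. The block has 11 mm play on either side.
- bolt (a joint): travel of the slide bolt in m: 0 drawn back (open), 0.045 fully across (locked), along the station's -y; about 3 N of friction, stays where left. Bar 12 x 12 mm, centre at x = -101, z = 27 mm in the station's frame, tip at y = 128 open, 83 locked. When the block is home the bar passes the left end of its near face with 5 mm to spare; otherwise it jams on the block.
- bolt_saddle (a point): top centre of the bolt's fixed saddle, 20 mm high, 30 (x) x 80 (y) mm, with two straps 39 mm high at its ends, 69 mm apart; the knob runs between them
- bolt_knob (a point): centre of the bolt's upright black knob: 16 mm across, 28 high (z 46 to 74 mm, this point at 60) on an 8 mm stem above the bar; in the station's frame at x = -101, y = 195 mm when open, 150 mm when locked
- cup_red: closed white specimen cup with screw lid, 62 mm across, 68 high; bystander, origin under its centre
- beaker: small clear plastic beaker, 48 mm across, 58 high; bystander, origin under its centre
- tape: roll of brown tape lying flat, 92 mm across, 48 high; bystander, origin under its centre
- timer: flat desk timer, 70 x 66 x 19 high; bystander, origin under its centre
- burner: round glass spirit burner with a cap, 69 mm across, 81 high; bystander, origin under its centre
- small_bottle: small round bottle with screw cap, 44 mm across, 89 high; bystander, origin under its centre

How it is judged (in metres and radians):
On the way, in this order (a step that is already met when the one before it is completed fails the run):
1. the block stands home, flush against the hot plate (x of tube_block in the frame of station above -0.049 m and angle between the x axis of tube_block and the x axis of station, either way round below 0.03 rad and y of tube_block in the frame of station between -0.014 and 0.014 m), for 0.2 s.
2. the bolt is pushed across in front of it (value of joint bolt above 0.038 m), for 0.2 s.
At the end, for the whole second after the job is handed in: The block stands flat and at rest with its back face within 4 mm of the hot plate, parallel to it within 0.03 rad and between the cheeks, and the bolt is across (38 of its 45 mm or more) (all of step 1 and value of joint bolt above 0.038 m and angle between tube_block's own z axis and vertical below 0.05 rad and linear speed of tube_block below 0.01 m/s); the robot touches nothing.
It fails at once if the robot pushes the block, the bolt or the station with more than 25 N (contact force between any of the fingers, the arm and tube_block above 25 N or contact force between any of the fingers, the arm and station above 25 N or (contact force between the fingers and tube_block above 2.5 N and contact force between the arm and tube_block above 22.5 N) or (contact force between the fingers and tube_block above 5 N and contact force between the arm and tube_block above 20 N) or (contact force between the fingers and tube_block above 7.5 N and contact force between the arm and tube_block above 17.5 N) or (contact force between the fingers and tube_block above 10 N and contact force between the arm and tube_block above 15 N) or contact force between each of the fingers, the arm and tube_block above 12.5 N or (contact force between the fingers and tube_block above 15 N and contact force between the arm and tube_block above 10 N) or (contact force between the fingers and tube_block above 17.5 N and contact force between the arm and tube_block above 7.5 N) or (contact force between the fingers and tube_block above 20 N and contact force between the arm and tube_block above 5 N) or (contact force between the fingers and tube_block above 22.5 N and contact force between the arm and tube_block above 2.5 N)).
It fails at once if the block is tipped off its feet (angle between tube_block's own z axis and vertical above 0.1 rad).
It fails at once if a bystander is moved by more than 20 mm (distance of any of cup_red, beaker, tape, timer, burner, small_bottle from where it was at the start of the episode above 0.02 m).
It also fails if it takes over 72 s, if anything falls off the work surface, if the arm or the gripper's body presses on something with over 40 N, if the wrist force passes 120 N, or if a joint passes its speed limit or range.

ROBOT

A 6-joint arm with a two-finger parallel gripper is mounted at the origin on a cart in front of the work surface, level with it; the furniture and walls round the work are solid. World frame = base frame: x ahead of the robot, y to its left, z up, the work surface at z = 0. Lengths are in m, angles in degrees, forces in N, time in s.
With the tool pointing down it reaches from about 0.275 to 0.75 m from the base axis. Payload 10.2 kg.
Tool frame: the origin (TCP) lies at the very end of the fingers, on their centre line; the grasp point (between the pads) lies 19 mm behind it (grip_depth is the distance from the TCP to the grasp point, in m); z points along the fingers, y is the direction in which the jaws open and shut (so a half turn about z gives the same grasp; the last joint's range is limited). The gripper opens to 85 mm and grips with 20 to 120 N. Pads are 22 mm wide; open, the fingers measure 114 mm over their backs; the gripper's body (76 mm by 85 mm) begins 54 mm behind the grasp point. The pads swing forward as they close: fully open they stand 13 mm farther back than shut.
Start: joints at [51.887, 17.928, 85.812, -0, 76.261, -12.8], TCP at [0.224, 0.475, 0.231] pointing down, gripper open.
Joint ranges: [-168.41, 168.41], [-55.51, 124.54], [10.69, 146.95], [-70.63, 250.63], [1, 178], [-165.06, 165.06]. Speed limits (degrees/s): [136.94, 136.94, 172.46, 180, 180, 180].

INTERFACE

Orientations are given as [roll, pitch, yaw] about the fixed x, y, z axes, in that order (R = Rz(yaw) Ry(pitch) Rx(roll)).
In Python, from rig import get_obs, snapshot, finish_job, outline_of, grip_depth gives the robot as it stands.
- The arm moves only by the tool step_arm, never from a script. Its argument "rows" is one flat list of numbers, 6 for each row, row after row: the shift along the tool's x, y, z normalised to -1 to 1, where 1 is 0.3 m, then the turn, a rotation vector about the tool's x, y, z normalised to -1 to 1, where 1 is 60 degrees. A call has exactly 5 rows; each row shifts and turns the commanded pose from where the row before left it, along the tool's axes as they then stand; what a row does not reach is not made up. A row lasts 1/8 s, in which the tool goes at most 62.5 mm and 10.7 degrees, less where a joint would pass 70% of its speed; a pose out of reach is approached as far as the arm can. A call with a number of a shift or a turn outside -1 to 1 is refused whole. A call with a gripper value outside its range is refused whole. "fingers" is the closure, from 0 (fully open) to 1 (shut), set as the call begins (left out, the last holds). The fingers move at their own pace and stop on an object; "grip_force" is the grip in N (left out, the last holds). Time passes only in rows, so rows that do not move let the fingers close, or fill a call up. It gives the time, the measured TCP pose, the force and the opening at its end, in the units of the state.
- get_obs(): the state, without advancing time (a new reading comes with each control period).
- snapshot(name): name is "scene" or "top"; returns a dict with "img" (480x640x3 uint8, red, green, blue), "K" (3x3 intrinsics, pixels), "dist" ([k1, k2, p1, p2, k3] as OpenCV has them; the pictures are not rectified), "cam_to_world" (4x4, takes a point from camera to world coordinates). Camera axes: x right, y down, z forward; pixel columns grow to the right and rows downward; lengths in m; the calibration is good to about 2 mm. A picture is of the moment at which its call begins. There is no depth.
- finish_job(): hands the job in, once; it reports no verdict.
Trained networks look in a picture, given as the dict that the camera call returned (one of the last four; its "shot" number tells which), for a name from the list of things; names that differ only in an ending like _2 or _b are one class to them, and where a whole thing is asked for, a point or a joint stands for the part that bears it (a point fixed in the world has none). Each returns a list of dicts, best first, with "conf" (0 to 1); they miss things now and then, are a little off and sometimes report something else, mostly with a low value. They report only what shows in the picture. A call takes as long as a camera call.
- outline_of(picture, target): "region" (480x640 bool, what is visible of it) and "rect" ([left, top, right, bottom] in pixels, round what is visible of it).
The state is a dict: "t": time; "joint_pos": joint angles; "joint_velocities": joint speeds; "tau": joint torques, N m; "position": TCP position; "tool_rot": TCP orientation; "ft_force": force on the tool from outside, world axes, zero at the start; "wrist_torque": the same for the moment, N m; "gripper_width": finger opening in m.
Only numpy, scipy, OpenCV 4.12 (cv2) and the standard library are available. Lean on these libraries where they do the work, as an engineer would, in place of code of your own. Each camera call takes 0.05 s, during which the arm holds its last target.

## Working session

There is one attempt and no reset: what is moved stays moved. The work goes in short steps, Python scripts to look and compute and a tool call to move; the robot and the scene stay as the last step left them, time stands still between calls to the robot, and variables do not carry over. Pictures are saved under pics/ and viewed, and the job is handed in when it is done.

Besides the shell and the picture viewer there is one more tool, called after ">>>" as name(argument=value, ...) on one line, values as JSON. step_arm: Moves the arm, as the interface text tells. Its arguments: {"type":"object","properties":{"rows":{"type":"array","items":{"type":"number"}},"fingers":{"type":"number"},"grip_force":{"type":"number"}},"required":["rows"]}

```bash
ls; mkdir -p pics; python3 - <<'E'
from rig import *
import cv2
print(get_obs())
for n in("scene","top"):
    s=snapshot(n); cv2.imwrite(f"pics/{n}0.png",s["img"][:,:,::-1]); print(n,s["K"],s["dist"],s["cam_to_world"])
E
```

```text
pics
{'t': 0.0, 'joint_pos': array([ 5.18864128e+01,  1.79601591e+01,  8.58507489e+01, -1.16147102e-03,
        7.62611994e+01, -1.27991305e+01]), 'joint_velocities': array([-0.02517636, -0.04180412,  0.04818985, -0.03950617, -0.04136371,
        0.01764041]), 'tau': array([ 6.98615258e-04, -4.12264359e+01, -2.59742206e+01, -1.38376217e-04,
        4.11715242e-03, -3.02873093e-05]), 'position': array([0.22434168, 0.47439048, 0.23075011]), 'tool_rot': array([-1.79929434e+02, -1.48743329e-02,  1.54685811e+02]), 'ft_force': array([ 0.00811718,  0.46383533, -0.43503381]), 'wrist_torque': array([ 0.00368869, -0.00049935,  0.01923727]), 'gripper_width': 0.0854498887098936}
scene [[602.28876557   0.         312.28328341]
 [  0.         602.28876557 237.81624236]
 [  0.           0.           1.        ]] [0.01631577 0.         0.         0.         0.        ] [[ 0.85907026 -0.26524453  0.43777121 -0.00830345]
 [-0.5117369  -0.46364412  0.72329764 -0.88721167]
 [ 0.01111931 -0.84538717 -0.53403829  0.74909504]
 [ 0.          0.          0.          1.        ]]
top [[465.43256533   0.         320.43611032]
 [  0.         465.43256533 246.05023447]
 [  0.           0.           1.        ]] [-0.00428353  0.          0.          0.          0.        ] [[-4.90466841e-04 -9.98606680e-01  5.27679667e-02  4.95511762e-01]
 [-9.99999191e-01  5.51726070e-04  1.14635638e-03  8.25621038e-02]
 [-1.17387260e-03 -5.27673617e-02 -9.98606142e-01  1.06205815e+00]
 [ 0.00000000e+00  0.00000000e+00  0.00000000e+00  1.00000000e+00]]
```

View pics/scene0.png

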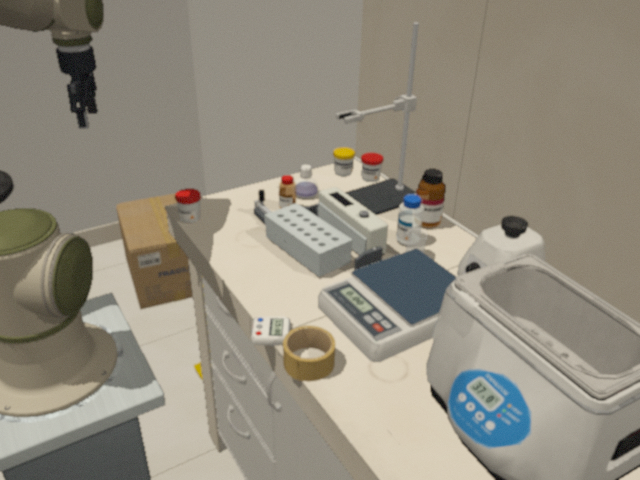

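View pics/top0.png

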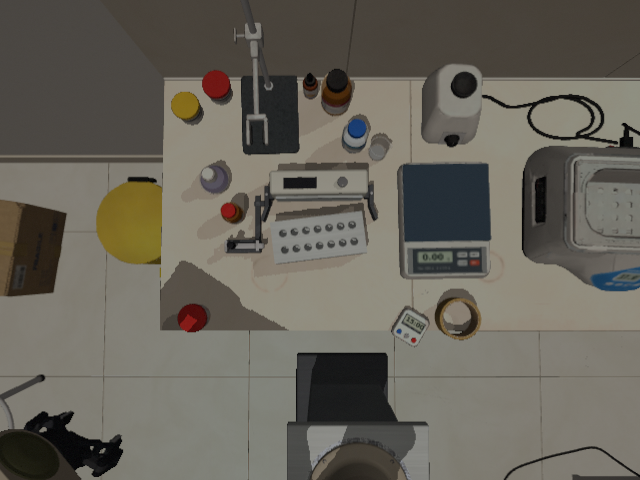

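```bash
cat > h.py <<'E'
from rig import *
import cv2, numpy as np
def pix2w(s,uv,z):
    p=cv2.undistortPoints(np.array(uv,float).reshape(-1,1,2),s["K"],np.array(s["dist"])).reshape(-1,2)
    T=s["cam_to_world"]; d=np.c_[p,np.ones(len(p))]@T[:3,:3].T; o=T[:3,3]
    z=np.broadcast_to(z,(len(p),))
    return o+d*((z-o[2])/d[:,2])[:,None]
def w2pix(s,P):
    P=np.array(P,float).reshape(-1,3);T=np.linalg.inv(s["cam_to_world"])
    r,_=cv2.Rodrigues(T[:3,:3])
    return cv2.projectPoints(P,r,T[:3,3],s["K"],np.array(s["dist"]))[0].reshape(-1,2)
E
python3 - <<'E'
from h import *
s=snapshot("top")
cv2.imwrite("pics/c1.png",cv2.resize(s["img"][150:280,210:390,::-1],None,fx=4.4,fy=4.4,interpolation=cv2.INTER_CUBIC))
for n in("tube_block","station","bolt","bolt_knob","tape","timer","small_bottle","burner","cup_red","beaker"):
    o=outline_of(s,n)
    if o:
        r=o[0]; m=r["region"]; ys,xs=np.nonzero(m)
        c,sz,a=cv2.minAreaRect(np.c_[xs,ys].astype(np.float32))
        print(n,round(r["conf"],2),r["rect"],m.sum(),np.round(cv2.boxPoints((c,sz,a)),1).tolist())
    else: print(n,None)
    if n=="tube_block" and o: cv2.imwrite("pics/m.png",cv2.resize(m[150:280,210:390].astype(np.uint8)*255,None,fx=4.4,fy=4.4))
E
```

```text
tube_block 0.72 [268.1, 211.1, 366.7, 267.5] 3866 [[269.3999938964844, 222.1999969482422], [361.6000061035156, 211.0], [366.70001220703125, 253.1999969482422], [274.5, 264.5]]
station 0.69 [223.5, 172.5, 379.9, 253.6] 4323 [[206.1999969482422, 189.8000030517578], [361.0, 144.8000030517578], [382.29998779296875, 217.89999389648438], [227.5, 262.8999938964844]]
bolt 0.47 [229.2, 244.5, 267.4, 252.8] 173 [[226.6999969482422, 248.6999969482422], [227.10000610351562, 241.6999969482422], [264.1000061035156, 244.10000610351562], [263.70001220703125, 251.0]]
bolt_knob 0.74 [230.7, 237.2, 264.4, 246.3] 149 [[228.0, 242.0], [263.0, 242.0], [263.0, 248.0], [228.0, 248.0]]
tape 0.63 [432.6, 299.7, 480.8, 337.1] 861 [[435.0, 298.0], [480.0, 298.0], [480.0, 339.0], [435.0, 339.0]]
timer 0.87 [390.6, 308.2, 429.9, 347.9] 900 [[389.29998779296875, 332.79998779296875], [405.29998779296875, 306.20001220703125], [431.0, 321.6000061035156], [415.1000061035156, 348.20001220703125]]
small_bottle 0.78 [219.3, 202.0, 245.8, 223.0] 406 [[216.5, 211.5], [230.0, 198.0], [247.5, 215.5], [234.0, 229.0]]
burner 0.71 [199.5, 164.4, 228.4, 195.9] 745 [[193.0, 180.0], [214.0, 159.0], [235.0, 180.0], [214.0, 201.0]]
cup_red 0.67 [176.2, 303.9, 212.8, 333.9] 780 [[177.0, 304.0], [210.0, 304.0], [210.0, 333.0], [177.0, 333.0]]
beaker 0.94 [367.3, 138.0, 393.9, 160.6] 442 [[362.0, 150.0], [379.5, 132.5], [394.0, 147.0], [376.5, 164.5]]
```

View pics/c1.png

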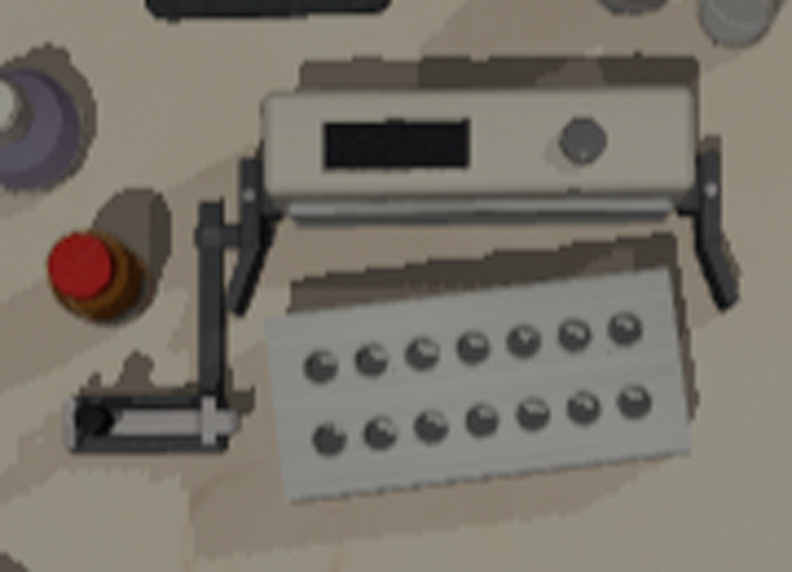

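```bash
python3 - <<'E'
from h import *
s=snapshot("top")
f=lambda l:np.array(l,float)/4.4+[210-.4,150-.4]
b=pix2w(s,f([(265,320),(672,267),(690,452),(288,502)]),.07)
print("block",b.round(4).tolist(),b.mean(0)); 
for i in range(4): d=b[(i+1)%4]-b[i]; print(np.linalg.norm(d),np.degrees(np.arctan2(d[1],d[0])))
h=pix2w(s,f([(264,92),(695,88),(697,193),(262,193)]),.084)
print("house",h.round(4).tolist())
for i in range(4): d=h[(i+1)%4]-h[i]; print(np.linalg.norm(d),np.degrees(np.arctan2(d[1],d[0])))
print("plate strip top y205 at z~.07?",pix2w(s,f([(290,208),(670,205)]),.075),"foot",pix2w(s,f([(290,222),(670,217)]),0.0))
print("knob",pix2w(s,f([(95,422)]),.074), "bar tip",pix2w(s,f([(238,422)]),.033))
print("cheek",pix2w(s,f([(235,312),(268,235),(728,308),(695,235)]),.04))
E
```

```text
block [[0.5988, 0.192, 0.07], [0.6246, -0.0061, 0.07], [0.5345, -0.0144, 0.07], [0.5104, 0.1804, 0.07]] [0.56707879 0.08798572 0.07      ]
0.19979487749886085 -82.5809908772461
0.09054800804562034 -174.7723760260866
0.19625618387187 97.06029724149437
0.08925313051293376 7.470496370050702
house [[0.7079, 0.1915, 0.084], [0.7097, -0.0164, 0.084], [0.6586, -0.0171, 0.084], [0.6588, 0.1922, 0.084]]
0.207966827489379 -89.50585881739681
0.051045544139550925 -179.2609295493496
0.20931501192567742 89.96045419791942
0.0491082152159327 -0.8137477135133024
plate strip top y205 at z~.07? [[ 0.65291463  0.17960997  0.075     ]
 [ 0.65425555 -0.00485484  0.075     ]] foot [[ 0.65751238  0.18694947  0.        ]
 [ 0.66000706 -0.01146384  0.        ]]
knob [[0.54897973 0.27350166 0.074     ]] bar tip [[0.55115841 0.20941378 0.033     ]]
cheek [[ 0.60600839  0.21038521  0.04      ]
 [ 0.64484502  0.19404071  0.04      ]
 [ 0.60786916 -0.03675299  0.04      ]
 [ 0.64470255 -0.02042945  0.04      ]]
```

```bash
cat >> h.py <<'E'
def stT(x,y,a): 
    c,s_=np.cos(a),np.sin(a)
    return lambda P:(np.array(P,float)@np.array([[c,s_,0],[-s_,c,0],[0,0,1]]))+[x,y,0]
def draw(s,im,k,o,T,poly,col,closed=True):
    p=(w2pix(s,T(poly))-o+.5)*k-.5
    cv2.polylines(im,[np.round(p).astype(int)],closed,col,1)
def box(x0,x1,y0,y1,z): return [(x0,y0,z),(x1,y0,z),(x1,y1,z),(x0,y1,z)]
def overlay(name,crop,k,st,bl,fn,bolt=0.):
    s=snapshot(name);u0,v0,u1,v1=crop
    im=cv2.resize(s["img"][v0:v1,u0:u1,::-1],None,fx=k,fy=k,interpolation=cv2.INTER_CUBIC)
    o=np.array([u0,v0]);S=stT(*st);B=stT(*bl)
    im=np.clip(im.astype(float)*1.3,0,255).astype(np.uint8)
    draw(s,im,k,o,B,box(-.045,.045,-.1,.1,.07),(0,0,255))
    draw(s,im,k,o,B,[(-.045,.1,.005),(-.045,-.1,.005)],(0,0,255),0)
    draw(s,im,k,o,S,box(0,.06,-.105,.105,.084),(0,255,0))
    draw(s,im,k,o,S,[(0,.095,0),(0,-.095,0)],(255,0,255),0)
    for g in(1,-1): draw(s,im,k,o,S,[(0,g*.111,.04),(-.015,g*.111,.04),(-.045,g*.123,.04)],(0,255,255),0)
    draw(s,im,k,o,S,box(-.107,-.095,.128-bolt,.2,.033),(255,0,0))
    t=np.linspace(0,6.28,30);draw(s,im,k,o,S,np.c_[-.101+.008*np.cos(t),.195-bolt+.008*np.sin(t),0*t+.074],(255,255,0))
    draw(s,im,k,o,S,box(-.116,-.086,.129,.209,.02),(255,128,0))
    cv2.imwrite(fn,im)
    return s
E
python3 - <<'E'
from h import *
st=(.652,.085,0);bl=(.568,.0885,np.radians(7.3))
overlay("top",(210,150,390,280),4.4,st,bl,"pics/o1.png")
overlay("scene",(240,160,400,290),4.9,st,bl,"pics/o2.png")
E
```

```text
(no output)
```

View pics/o1.png

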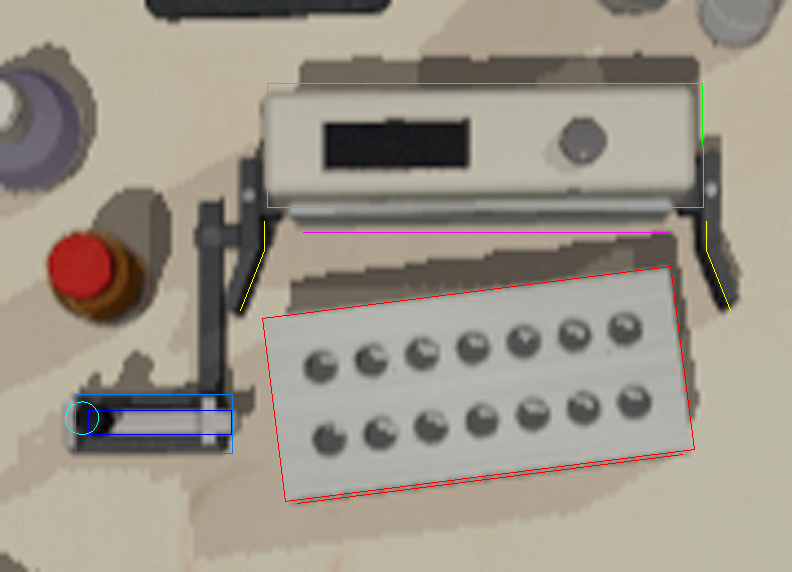

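View pics/o2.png

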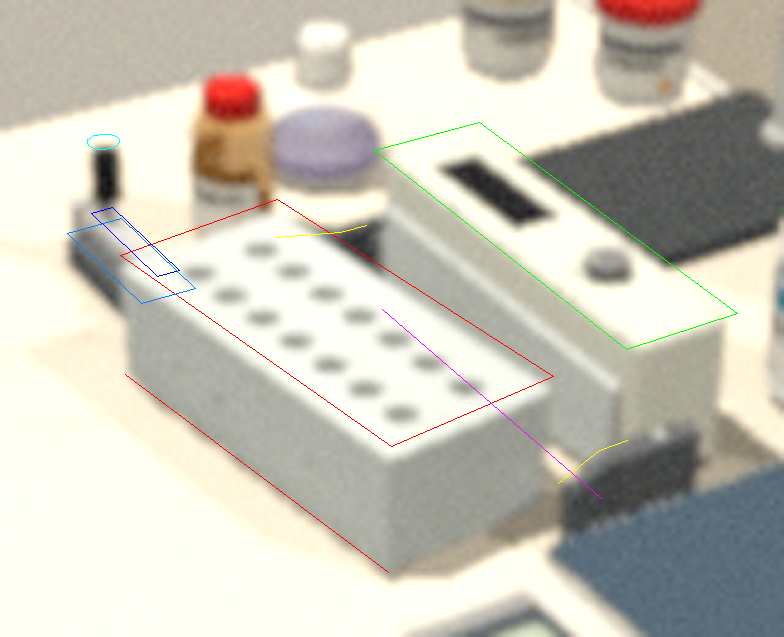

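>>> step_arm(rows=[0, 0, 0, 0, 0, -0.0843, 0, 0, 0, 0, 0, -0.0843, 0, 0, 0, 0, 0, -0.0843, 0, 0, 0, 0, 0, -0.0843, 0, 0, 0, 0, 0, -0.0843], fingers=1, grip_force=40)

```text
t: 1.42
position: [0.2245, 0.4746, 0.2313]
tool_rot: [180.0, -0.0, -179.9]
ft_force: [0.5, 0.3, 0.3]
gripper_width: -0.0
```

>>> step_arm(rows=[-0.0785, -0.1015, 0, 0, 0, 0, -0.0785, -0.1015, 0, 0, 0, 0, -0.0785, -0.1015, 0, 0, 0, 0, -0.0785, -0.1015, 0, 0, 0, 0, -0.0785, -0.1015, 0, 0, 0, 0])

```text
t: 2.05
position: [0.3428, 0.3213, 0.2314]
tool_rot: [180.0, 0.0, 180.0]
ft_force: [0.8, 0.3, -0.2]
gripper_width: -0.0001
```

>>> step_arm(rows=[-0.0785, -0.1015, 0, 0, -0.0333, 0, -0.0785, -0.1015, 0.04, 0, -0.0333, 0, -0.0785, -0.1015, 0.04, 0, -0.0333, 0, -0.0785, -0.1015, 0.04, 0, -0.0333, 0, -0.0785, -0.1015, 0.04, 0, -0.0333, 0])

```text
t: 2.68
position: [0.4643, 0.1689, 0.1915]
tool_rot: [-180.0, 10.1, 180.0]
ft_force: [0.1, -0.3, 0.2]
gripper_width: -0.0001
```

```bash
cat >> h.py <<'E'
from scipy.spatial.transform import Rotation as Ro
def row(dx,dy,dz,n=1):
    R=Ro.from_euler("xyz",get_obs()["tool_rot"],degrees=True).as_matrix()
    return (R.T@np.array([dx,dy,dz])/.3/n).round(4).tolist()
def to(x,y,z,n):
    p=get_obs()["position"]; return row(x-p[0],y-p[1],z-p[2],n)
E
```

>>> step_arm(rows=[0, 0, 0, -0.0116, 0, -0.0657, 0, 0, 0, -0.0116, 0, -0.0657, 0, 0, 0, -0.0116, 0, -0.0657, 0, 0, 0, -0.0116, 0, -0.0657, 0, 0, 0, -0.0116, 0, -0.0657])

```text
t: 3.3
position: [0.4636, 0.17, 0.1918]
tool_rot: [180.0, 10.0, -159.9]
ft_force: [-0.5, -0.3, -0.5]
gripper_width: -0.0001
```

```bash
python3 - <<'E'
from h import *
o=get_obs();print(o["position"],o["tool_rot"],o["ft_force"])
print(to(.48,.179,.025,5))
print("x+1mm",row(.001,0,0),"y",row(0,.001,0),"z",row(0,0,.001))
E
```

```text
[0.46359848 0.16998248 0.19177912] [ 179.99344019    9.99784297 -159.87923309] [-0.45462771 -0.26224975 -0.50552972]
[0.0072, 0.0019, 0.1116]
x+1mm [-0.0031, -0.0011, 0.0005] y [-0.0011, 0.0031, 0.0002] z [-0.0006, 0.0, -0.0033]
```

>>> step_arm(rows=[0.0072, 0.0019, 0.1116, 0, 0, 0, 0.0072, 0.0019, 0.1116, 0, 0, 0, 0.0072, 0.0019, 0.1116, 0, 0, 0, 0.0072, 0.0019, 0.1116, 0, 0, 0, 0.0072, 0.0019, 0.1116, 0, 0, 0])

```text
t: 3.92
position: [0.4801, 0.179, 0.024]
tool_rot: [-180.0, 10.0, -160.0]
ft_force: [0.6, 0.9, 0.1]
gripper_width: -0.0003
```

```bash
python3 - <<'E'
from h import *
o=get_obs();print(o["position"],o["tool_rot"],o["ft_force"])
st=(.651,.086,.007);bl=(.568,.0885,np.radians(7.3))
overlay("top",(210,150,390,280),4.4,st,bl,"pics/o3.png")
for v in (.001,.0015,.002,.003): print(v,row(v,0,0))
E
```

```text
[0.48014294 0.17903984 0.02404715] [-179.99910092   10.01560524 -160.00945782] [0.56175759 0.89397588 0.07882317]
0.001 [-0.0031, -0.0011, 0.0005]
0.0015 [-0.0046, -0.0017, 0.0008]
0.002 [-0.0062, -0.0023, 0.001]
0.003 [-0.0093, -0.0034, 0.0016]
```

View pics/o3.png

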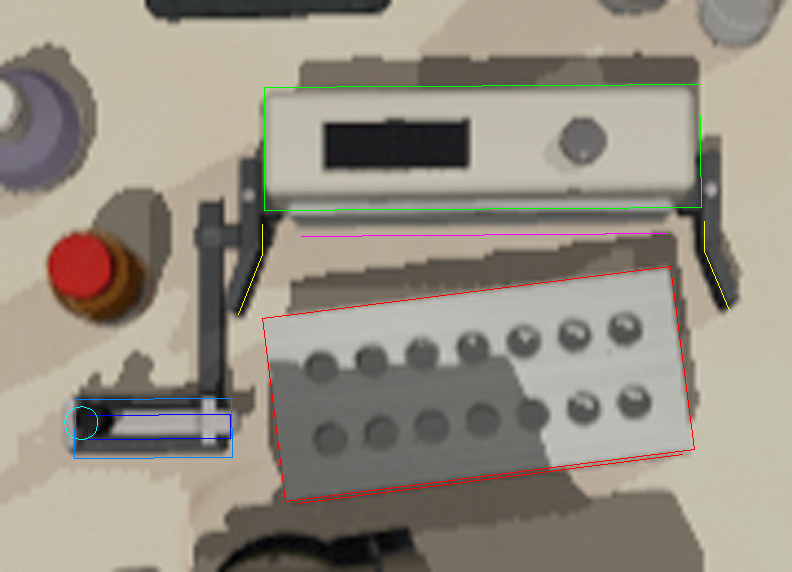

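>>> step_arm(rows=[-0.0062, -0.0023, 0.001, 0, 0, 0, -0.0062, -0.0023, 0.001, 0, 0, 0, -0.0062, -0.0023, 0.001, 0, 0, 0, -0.0062, -0.0023, 0.001, 0, 0, 0, -0.0062, -0.0023, 0.001, 0, 0, 0])

```text
t: 4.6
position: [0.4902, 0.179, 0.0254]
tool_rot: [180.0, 10.0, -160.0]
ft_force: [-0.5, -0.2, -0.3]
gripper_width: 0.0003
```

>>> step_arm(rows=[-0.0046, -0.0017, 0.0008, 0, 0, 0, -0.0046, -0.0017, 0.0008, 0, 0, 0, -0.0046, -0.0017, 0.0008, 0, 0, 0, -0.0046, -0.0017, 0.0008, 0, 0, 0, -0.0046, -0.0017, 0.0008, 0, 0, 0])

```text
t: 5.22
position: [0.4975, 0.179, 0.0251]
tool_rot: [180.0, 10.0, -160.0]
ft_force: [-1.0, 0.1, 0.0]
gripper_width: -0.0001
```

>>> step_arm(rows=[-0.0031, -0.0011, 0.0005, 0, 0, 0, -0.0031, -0.0011, 0.0005, 0, 0, 0, -0.0031, -0.0011, 0.0005, 0, 0, 0, -0.0031, -0.0011, 0.0005, 0, 0, 0, -0.0031, -0.0011, 0.0005, 0, 0, 0])

```text
t: 5.85
position: [0.5007, 0.179, 0.0246]
tool_rot: [179.9, 9.7, -160.0]
ft_force: [-10.4, -1.3, 3.1]
gripper_width: 0.0002
```

>>> step_arm(rows=[-0.0031, -0.0011, 0.0005, 0, 0, 0, -0.0031, -0.0011, 0.0005, 0, 0, 0, -0.0031, -0.0011, 0.0005, 0, 0, 0, -0.0031, -0.0011, 0.0005, 0, 0, 0, -0.0031, -0.0011, 0.0005, 0, 0, 0])

```text
t: 6.48
position: [0.5041, 0.1795, 0.024]
tool_rot: [179.8, 9.5, -160.0]
ft_force: [-13.8, 3.1, 4.7]
gripper_width: 0.0
```

>>> step_arm(rows=[-0.0046, -0.0017, 0.0008, 0, 0, 0, -0.0046, -0.0017, 0.0008, 0, 0, 0, -0.0046, -0.0017, 0.0008, 0, 0, 0, -0.0046, -0.0017, 0.0008, 0, 0, 0, -0.0046, -0.0017, 0.0008, 0, 0, 0])

```text
t: 7.1
position: [0.5118, 0.1795, 0.0237]
tool_rot: [179.8, 9.6, -160.0]
ft_force: [-9.9, 2.0, -1.7]
gripper_width: -0.0003
```

```bash
cat >> h.py <<'E'
def fitblock(s,g,verbose=True):
    # fit top-face outline to the image by edge response (Chamfer-like): maximise gradient along outline normal
    from scipy.optimize import minimize
    im=cv2.GaussianBlur(cv2.cvtColor(s["img"],cv2.COLOR_RGB2GRAY),(0,0),1.2).astype(np.float32)
    gx=cv2.Sobel(im,cv2.CV_32F,1,0);gy=cv2.Sobel(im,cv2.CV_32F,0,1)
    G=np.hypot(gx,gy)
    G=np.minimum(G,60)
    c=np.array(box(-.0445,.0445,-.099,.099,.07))
    t=np.linspace(.03,.97,60)[:,None]
    P=np.vstack([c[i]*(1-t)+c[(i+1)%4]*t for i in (1,0,3,2)])
    def f(v):
        q=w2pix(s,stT(v[0],v[1],v[2]/10)(P)).astype(np.float32)
        return -cv2.remap(G,q[None,:,0],q[None,:,1],cv2.INTER_LINEAR).mean()
    best=None
    for d in [(0,0,0)]+[(a,b,c_) for a in(-.006,.006) for b in(-.004,.004) for c_ in(-.4,0,.4)]:
        r=minimize(f,np.array([g[0]+d[0],g[1]+d[1],g[2]*10+d[2]]),method="Nelder-Mead",options=dict(initial_simplex=np.array([g[0]+d[0],g[1]+d[1],g[2]*10+d[2]])+np.array([[0,0,0],[.004,0,0],[0,.004,0],[0,0,.3]])))
        if best is None or r.fun<best.fun: best=r
    v=best.x; return v[0],v[1],v[2]/10,-best.fun
ST=(.651,.086,.005)
def look(g,fn):
    s=snapshot("top");r=fitblock(s,g);o=get_obs()
    print("block",np.round(r[:2],4),"yaw",round(np.degrees(r[2]),2),"score",round(r[3],1),"t",o["t"],"tcp",o["position"].round(4),"F",o["ft_force"].round(1))
    S=np.array(ST); d=np.array(r[:2])-S[:2];c,s_=np.cos(S[2]),np.sin(S[2]);print("in st",round(c*d[0]+s_*d[1],4),round(-s_*d[0]+c*d[1],4))
    overlay("top",(210,150,390,280),4.4,ST,r[:3],fn); return r
E
python3 - <<'E'
from h import *
look((.57,.0885,.08),"pics/o4.png")
E
```

```text
block [0.5724 0.09  ] yaw 2.71 score 54.3 t 7.15 tcp [0.5121 0.1795 0.0238] F [-8.6  2.3 -2.9]
in st -0.0786 0.0044
```

View pics/o4.png

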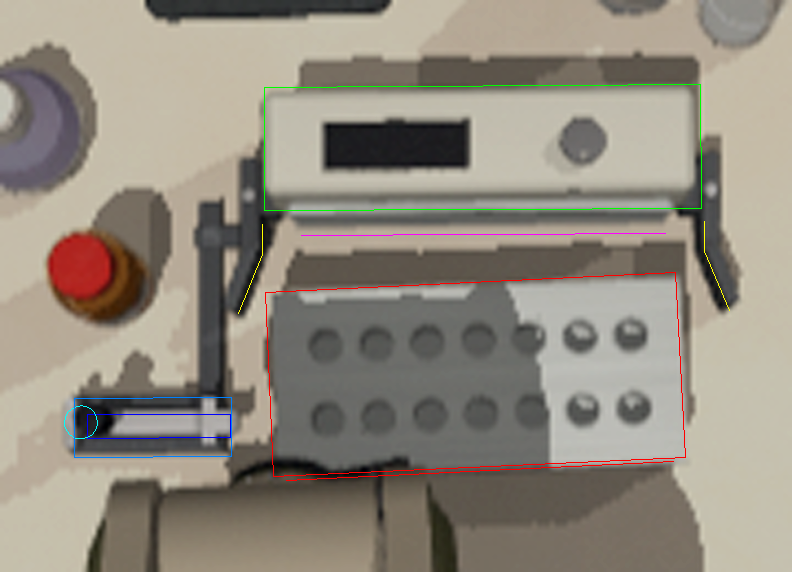

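>>> step_arm(rows=[-0.0053, -0.0019, 0.0008, 0, 0, 0, -0.0053, -0.0019, 0.0008, 0, 0, 0, -0.0053, -0.0019, 0.0008, 0, 0, 0, -0.0053, -0.0019, 0.0008, 0, 0, 0, -0.0053, -0.0019, 0.0008, 0, 0, 0])

```text
t: 7.82
position: [0.5205, 0.1797, 0.0239]
tool_rot: [179.8, 9.6, -160.0]
ft_force: [-7.8, 3.0, -1.8]
gripper_width: -0.0002
```

>>> step_arm(rows=[-0.0053, -0.0019, 0.0008, 0, 0, 0, -0.0053, -0.0019, 0.0008, 0, 0, 0, -0.0053, -0.0019, 0.0008, 0, 0, 0, -0.0053, -0.0019, 0.0008, 0, 0, 0, -0.0053, -0.0019, 0.0008, 0, 0, 0])

```text
t: 8.45
position: [0.5291, 0.1798, 0.0241]
tool_rot: [179.8, 9.6, -160.0]
ft_force: [-8.2, 3.5, -2.6]
gripper_width: 0.0001
```

```bash
python3 - <<'E'
from h import *
look((.58,.0895,-.08),"pics/o5.png")
E
```

```text
block [0.5794 0.1096] yaw -5.31 score 49.9 t 8.5 tcp [0.5294 0.1797 0.0242] F [-8.4  1.9 -3.2]
in st -0.0714 0.0239
```

View pics/o5.png

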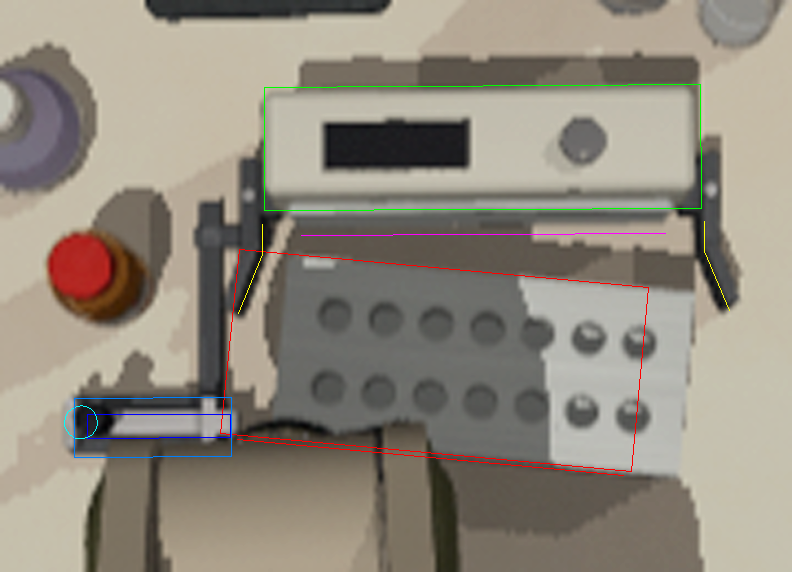

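```bash
python3 - <<'E'
import re
t=open('h.py').read()
t=t.replace("[(0,0,0)]+[(a,b,c_) for a in(-.006,.006) for b in(-.004,.004) for c_ in(-.4,0,.4)]","[(a,0,c_) for a in(-.003,0,.003) for c_ in(-.3,0,.3)]")
t=t.replace("cv2.INTER_LINEAR).mean()","cv2.INTER_LINEAR).mean()+(max(0,abs(v[1]-g[1])-.003)/.001)**2*5")
open('h.py','w').write(t)
from h import *
look((.5775,.089,-.09),"pics/o6.png")
print(row(-.03,0,0),row(0,-.0533,0),row(.001,0,0))
E
```

```text
block [0.578  0.0918] yaw -5.94 score 41.3 t 8.6 tcp [0.5293 0.1797 0.0242] F [-8.3  4.  -2.1]
in st -0.073 0.0062
[0.0926, 0.0342, -0.0156] [0.0599, -0.1669, -0.0106] [-0.0031, -0.0011, 0.0005]
```

>>> step_arm(rows=[0.104, 0.038, -0.018, 0, 0, 0, 0.06, -0.167, -0.0106, 0, 0, 0, 0.06, -0.167, -0.0106, 0, 0, 0, 0.06, -0.167, -0.0106, 0, 0, 0, 0, 0, 0, 0, 0, 0])

```text
t: 9.28
position: [0.4988, 0.016, 0.0259]
tool_rot: [-179.9, 10.1, -160.3]
ft_force: [-0.3, 0.9, -0.6]
gripper_width: 0.0
```

```bash
python3 - <<'E'
from h import *
look((.5775,.0895,-.09),"pics/o7.png")
E
```

```text
block [0.5779 0.0864] yaw -5.43 score 34.9 t 9.325 tcp [0.4984 0.0177 0.0257] F [-0.4  0.1  0.4]
in st -0.0731 0.0008
```

View pics/o7.png

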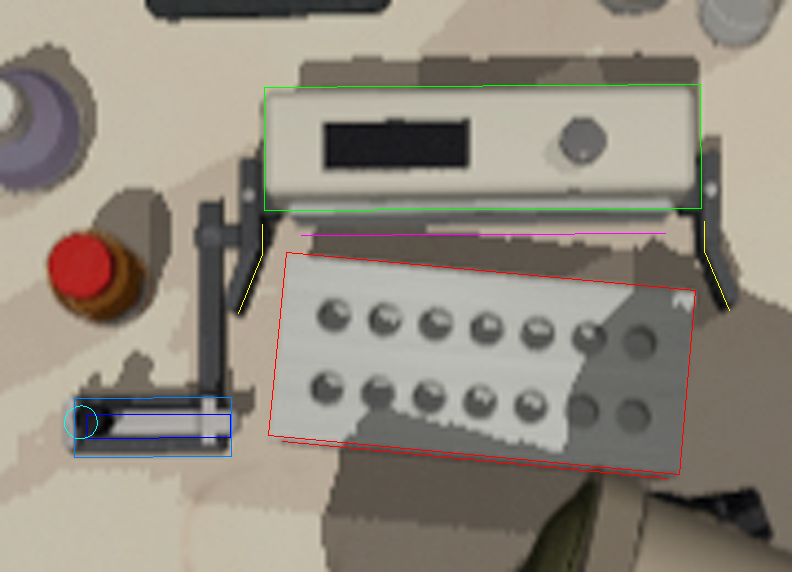

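>>> step_arm(rows=[-0.0068, -0.0025, 0.0011, 0, 0, 0, -0.0068, -0.0025, 0.0011, 0, 0, 0, -0.0068, -0.0025, 0.0011, 0, 0, 0, -0.0068, -0.0025, 0.0011, 0, 0, 0, -0.0031, -0.0011, 0.0005, 0, 0, 0])

```text
t: 10.0
position: [0.508, 0.0192, 0.0257]
tool_rot: [180.0, 10.0, -160.0]
ft_force: [-0.2, -0.2, -0.0]
gripper_width: 0.0
```

>>> step_arm(rows=[-0.0031, -0.0011, 0.0005, 0, 0, 0, -0.0031, -0.0011, 0.0005, 0, 0, 0, -0.0031, -0.0011, 0.0005, 0, 0, 0, -0.0031, -0.0011, 0.0005, 0, 0, 0, -0.0031, -0.0011, 0.0005, 0, 0, 0])

```text
t: 10.62
position: [0.5129, 0.0192, 0.0258]
tool_rot: [180.0, 10.0, -160.0]
ft_force: [-0.0, -0.2, 0.6]
gripper_width: -0.0002
```

>>> step_arm(rows=[-0.0031, -0.0011, 0.0005, 0, 0, 0, -0.0031, -0.0011, 0.0005, 0, 0, 0, -0.0031, -0.0011, 0.0005, 0, 0, 0, -0.0031, -0.0011, 0.0005, 0, 0, 0, -0.0031, -0.0011, 0.0005, 0, 0, 0])

```text
t: 11.25
position: [0.515, 0.0198, 0.0248]
tool_rot: [179.8, 9.6, -160.0]
ft_force: [-16.3, -0.4, 5.7]
gripper_width: -0.0001
```

>>> step_arm(rows=[-0.0031, -0.0011, 0.0005, 0, 0, 0, -0.0031, -0.0011, 0.0005, 0, 0, 0, -0.0031, -0.0011, 0.0005, 0, 0, 0, -0.0031, -0.0011, 0.0005, 0, 0, 0, -0.0031, -0.0011, 0.0005, 0, 0, 0])

```text
t: 11.88
position: [0.5192, 0.0197, 0.0243]
tool_rot: [179.7, 9.5, -160.0]
ft_force: [-16.7, -4.9, 3.6]
gripper_width: 0.0001
```

>>> step_arm(rows=[-0.0046, -0.0017, 0.0008, 0, 0, 0, -0.0046, -0.0017, 0.0008, 0, 0, 0, -0.0046, -0.0017, 0.0008, 0, 0, 0, -0.0046, -0.0017, 0.0008, 0, 0, 0, -0.0046, -0.0017, 0.0008, 0, 0, 0])

```text
t: 12.5
position: [0.5269, 0.0195, 0.0244]
tool_rot: [179.8, 9.5, -160.0]
ft_force: [-16.3, -3.9, 2.6]
gripper_width: 0.0001
```

>>> step_arm(rows=[-0.0053, -0.0019, 0.0008, 0, 0, 0, -0.0053, -0.0019, 0.0008, 0, 0, 0, -0.0053, -0.0019, 0.0008, 0, 0, 0, -0.0053, -0.0019, 0.0008, 0, 0, 0, -0.0053, -0.0019, 0.0008, 0, 0, 0])

```text
t: 13.12
position: [0.5357, 0.0193, 0.0246]
tool_rot: [179.8, 9.6, -160.0]
ft_force: [-14.3, -5.5, 1.4]
gripper_width: -0.0001
```

```bash
python3 - <<'E'
from h import *
look((.583,.0865,.03),"pics/o8.png")
E
```

```text
block [0.5873 0.0895] yaw 3.51 score 35.0 t 13.175 tcp [0.536  0.0193 0.0246] F [-12.1  -5.    0.7]
in st -0.0637 0.0038
```

View pics/o8.png

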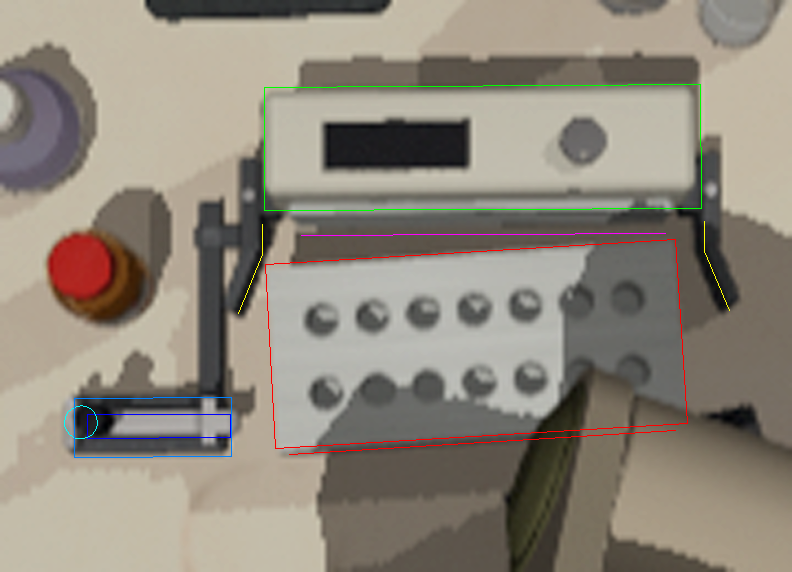

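>>> step_arm(rows=[-0.0046, -0.0017, 0.0008, 0, 0, 0, -0.0046, -0.0017, 0.0008, 0, 0, 0, -0.0046, -0.0017, 0.0008, 0, 0, 0, -0.0046, -0.0017, 0.0008, 0, 0, 0, -0.0046, -0.0017, 0.0008, 0, 0, 0])

```text
t: 13.85
position: [0.5434, 0.0191, 0.0246]
tool_rot: [179.8, 9.6, -160.0]
ft_force: [-13.0, -7.7, 0.1]
gripper_width: -0.0
```

```bash
python3 - <<'E'
from h import *
r=look((.590,.0895,.11),"pics/o9.png")
c=stT(*r[:3])([(-.045,.082,0)])[0];print("contact L",c)
p=get_obs()["position"]; print(row(-.03,0,0), row(0,c[1]+.0094-p[1],0,3))
E
```

```text
block [0.5911 0.0914] yaw 7.37 score 38.2 t 13.9 tcp [0.5436 0.0191 0.0246] F [-12.9  -5.9   0.3]
in st -0.0599 0.0057
contact L [0.53591002 0.16696914 0.        ]
[0.0927, 0.0343, -0.0156] [-0.0589, 0.1641, 0.0105]
```

View pics/o9.png

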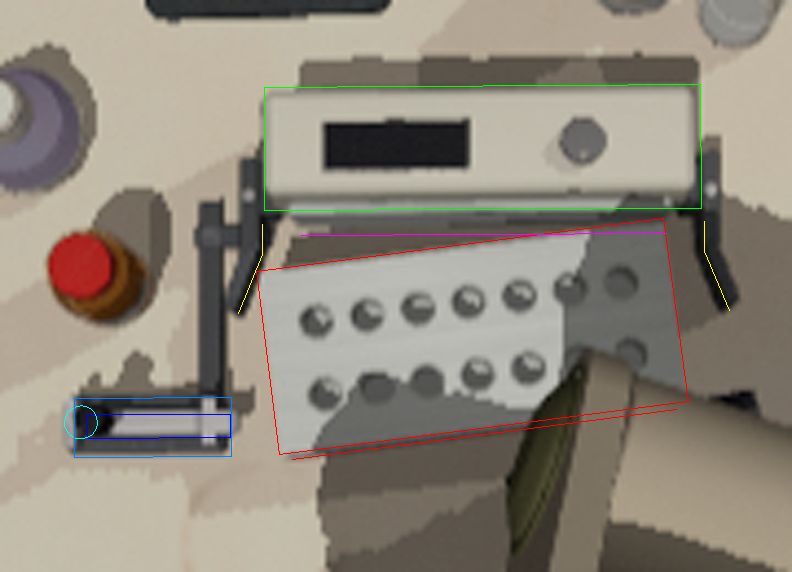

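>>> step_arm(rows=[0.117, 0.0434, -0.0198, 0, 0, 0, -0.059, 0.164, 0.0105, 0, 0, 0, -0.059, 0.164, 0.0105, 0, 0, 0, -0.059, 0.164, 0.0105, 0, 0, 0, 0, 0, 0, 0, 0, 0])

```text
t: 14.58
position: [0.5083, 0.1795, 0.0259]
tool_rot: [180.0, 10.0, -159.8]
ft_force: [-0.1, -0.6, 0.6]
gripper_width: -0.0002
```

>>> step_arm(rows=[-0.0068, -0.0025, 0.0011, 0, 0, 0, -0.0068, -0.0025, 0.0011, 0, 0, 0, -0.0068, -0.0025, 0.0011, 0, 0, 0, -0.0031, -0.0011, 0.0005, 0, 0, 0, -0.0031, -0.0011, 0.0005, 0, 0, 0])

```text
t: 15.2
position: [0.5173, 0.1764, 0.0259]
tool_rot: [180.0, 10.0, -160.0]
ft_force: [0.3, 0.8, 0.1]
gripper_width: -0.0001
```

>>> step_arm(rows=[-0.0031, -0.0011, 0.0005, 0, 0, 0, -0.0031, -0.0011, 0.0005, 0, 0, 0, -0.0031, -0.0011, 0.0005, 0, 0, 0, -0.0031, -0.0011, 0.0005, 0, 0, 0, -0.0031, -0.0011, 0.0005, 0, 0, 0])

```text
t: 15.82
position: [0.5222, 0.1767, 0.026]
tool_rot: [180.0, 10.0, -160.0]
ft_force: [0.2, 0.8, -0.9]
gripper_width: 0.0001
```

>>> step_arm(rows=[-0.0031, -0.0011, 0.0005, 0, 0, 0, -0.0031, -0.0011, 0.0005, 0, 0, 0, -0.0031, -0.0011, 0.0005, 0, 0, 0, -0.0031, -0.0011, 0.0005, 0, 0, 0, -0.0031, -0.0011, 0.0005, 0, 0, 0])

```text
t: 16.45
position: [0.5242, 0.1767, 0.025]
tool_rot: [179.9, 9.6, -160.0]
ft_force: [-15.6, -1.5, 7.6]
gripper_width: -0.0002
```

>>> step_arm(rows=[-0.0031, -0.0011, 0.0005, 0, 0, 0, -0.0031, -0.0011, 0.0005, 0, 0, 0, -0.0031, -0.0011, 0.0005, 0, 0, 0, -0.0031, -0.0011, 0.0005, 0, 0, 0, -0.0031, -0.0011, 0.0005, 0, 0, 0])

```text
t: 17.08
position: [0.5287, 0.1774, 0.0247]
tool_rot: [179.8, 9.5, -160.0]
ft_force: [-12.2, 3.2, 1.7]
gripper_width: 0.0003
```

>>> step_arm(rows=[-0.0046, -0.0017, 0.0008, 0, 0, 0, -0.0046, -0.0017, 0.0008, 0, 0, 0, -0.0046, -0.0017, 0.0008, 0, 0, 0, -0.0046, -0.0017, 0.0008, 0, 0, 0, -0.0046, -0.0017, 0.0008, 0, 0, 0])

```text
t: 17.7
position: [0.5366, 0.1773, 0.0245]
tool_rot: [179.8, 9.6, -160.0]
ft_force: [-9.5, 3.9, -1.8]
gripper_width: -0.0
```

```bash
python3 - <<'E'
from h import *
r=look((.594,.0905,.05),"pics/o10.png")
E
```

```text
block [0.5968 0.0916] yaw -0.04 score 54.6 t 17.75 tcp [0.5368 0.1773 0.0245] F [-9.7  2.5 -1.7]
in st -0.0541 0.0059
```

View pics/o10.png

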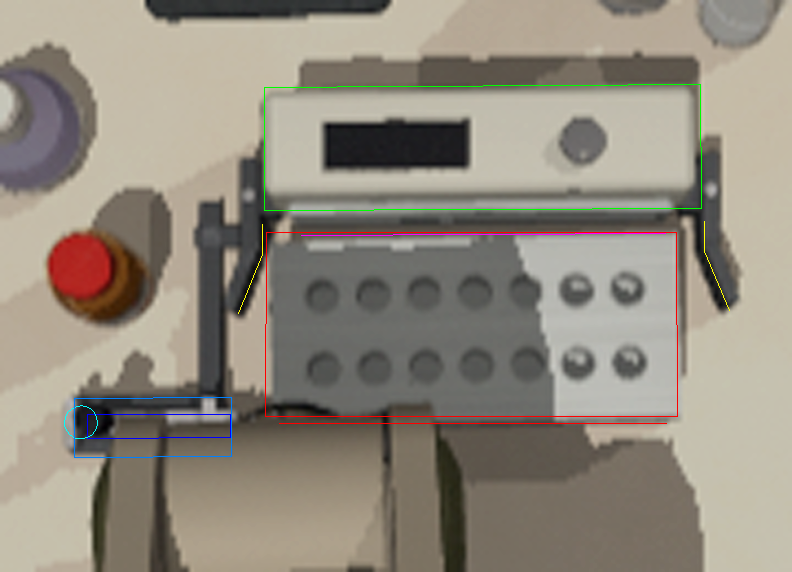

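>>> step_arm(rows=[-0.0037, -0.0014, 0.0006, 0, 0, 0, -0.0037, -0.0014, 0.0006, 0, 0, 0, -0.0037, -0.0014, 0.0006, 0, 0, 0, -0.0037, -0.0014, 0.0006, 0, 0, 0, -0.0037, -0.0014, 0.0006, 0, 0, 0])

```text
t: 18.42
position: [0.5426, 0.1773, 0.0246]
tool_rot: [179.8, 9.6, -160.0]
ft_force: [-9.3, 3.4, -1.6]
gripper_width: 0.0
```

```bash
python3 - <<'E'
from h import *
r=look((.599,.090,-.05),"pics/o11.png")
c=stT(*r[:3])([(-.045,-.082,0)])[0];print("contact R",c)
p=get_obs()["position"]; print(row(-.03,0,0), row(0,c[1]+.0094-p[1],0,3))
E
```

```text
block [0.5978 0.0914] yaw -0.84 score 54.1 t 18.475 tcp [0.5428 0.1773 0.0246] F [-9.   2.6 -2.2]
in st -0.0532 0.0057
contact R [0.55155606 0.01008858 0.        ]
[0.0927, 0.0343, -0.0156] [0.0591, -0.1647, -0.0105]
```

View pics/o11.png

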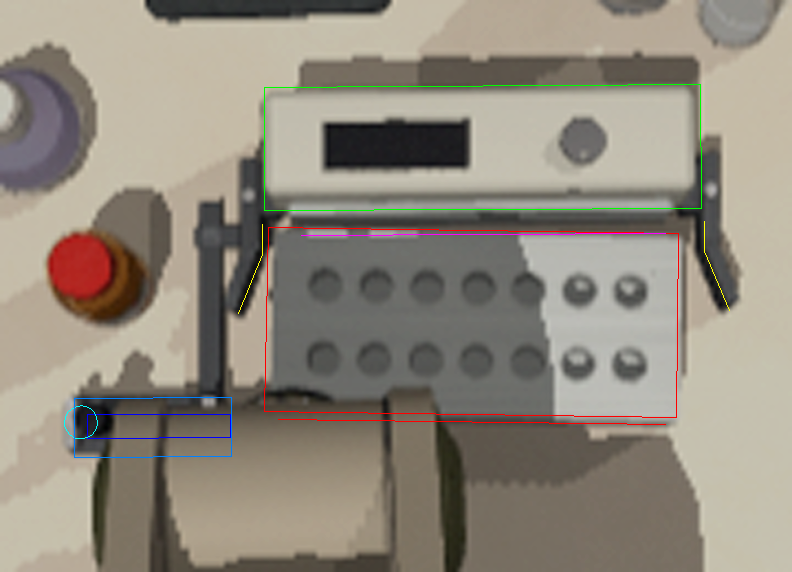

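>>> step_arm(rows=[-0.0031, -0.0011, 0.0005, 0, 0, 0, -0.0031, -0.0011, 0.0005, 0, 0, 0, -0.0031, -0.0011, 0.0005, 0, 0, 0, 0, 0, 0, 0, 0, 0, 0, 0, 0, 0, 0, 0])

```text
t: 19.15
position: [0.5458, 0.1773, 0.0246]
tool_rot: [179.8, 9.6, -160.0]
ft_force: [-8.5, 3.1, -2.4]
gripper_width: -0.0
```

```bash
python3 - <<'E'
from h import *
s=overlay("top",(210,150,390,280),4.4,ST,(.6,.0907,-.05),"pics/o12.png")
cv2.imwrite("pics/o12b.png",cv2.resize(s["img"][190:260,260:375,::-1],None,fx=6.9,fy=6.9,interpolation=cv2.INTER_CUBIC))
E
```

```text
(no output)
```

View pics/o12b.png

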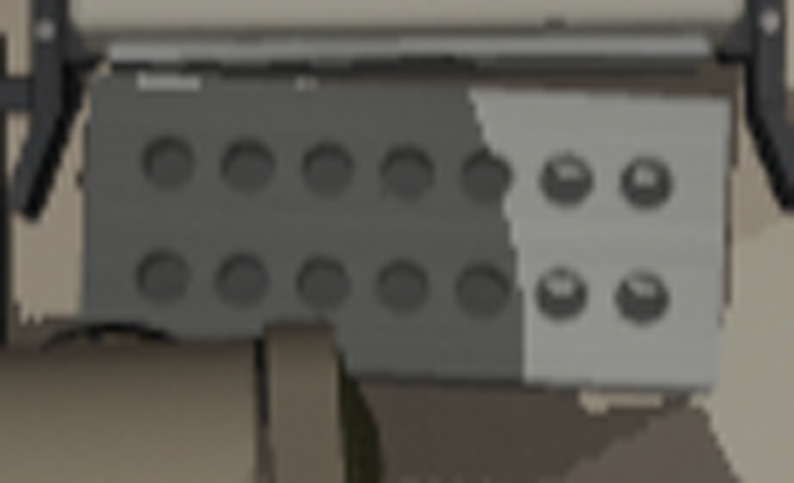

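>>> step_arm(rows=[-0.0031, -0.0011, 0.0005, 0, 0, 0, -0.0031, -0.0011, 0.0005, 0, 0, 0, -0.0031, -0.0011, 0.0005, 0, 0, 0, 0, 0, 0, 0, 0, 0, 0, 0, 0, 0, 0, 0])

```text
t: 19.82
position: [0.5488, 0.1774, 0.0247]
tool_rot: [179.8, 9.6, -160.0]
ft_force: [-9.1, 3.4, -2.0]
gripper_width: 0.0002
```

```bash
python3 - <<'E'
from h import *
p=get_obs()["position"];print(p,get_obs()["ft_force"]); print(row(0,.0185-p[1],0,3))
s=snapshot("top")
cv2.imwrite("pics/o13b.png",cv2.resize(s["img"][190:260,260:375,::-1],None,fx=6.9,fy=6.9,interpolation=cv2.INTER_CUBIC))
E
```

```text
[0.54881894 0.17742586 0.0246727 ] [-9.06687451  3.42334041 -1.98627813]
[0.0596, -0.1659, -0.0106]
```

View pics/o13b.png

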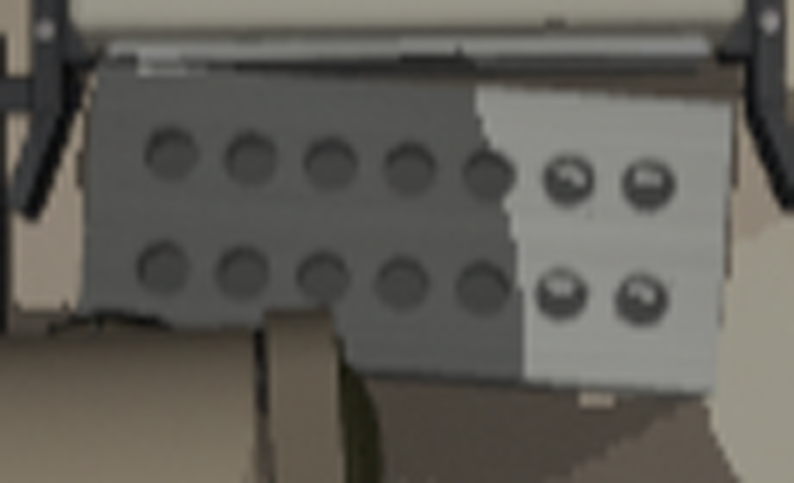

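>>> step_arm(rows=[0.0865, 0.032, -0.0146, 0, 0, 0, 0.0592, -0.165, -0.0106, 0, 0, 0, 0.0592, -0.165, -0.0106, 0, 0, 0, 0.0592, -0.165, -0.0106, 0, 0, 0, 0, 0, 0, 0, 0, 0])

```text
t: 20.5
position: [0.5241, 0.0157, 0.0265]
tool_rot: [-180.0, 10.0, -160.3]
ft_force: [-0.5, 1.0, -0.1]
gripper_width: -0.0
```

>>> step_arm(rows=[-0.0062, -0.0023, 0.001, 0, 0, 0, -0.0062, -0.0023, 0.001, 0, 0, 0, -0.0031, -0.0011, 0.0005, 0, 0, 0, -0.0031, -0.0011, 0.0005, 0, 0, 0, -0.0031, -0.0011, 0.0005, 0, 0, 0])

```text
t: 21.12
position: [0.5306, 0.019, 0.0263]
tool_rot: [180.0, 10.0, -160.0]
ft_force: [-0.1, 0.2, 0.3]
gripper_width: -0.0
```

```bash
python3 - <<'E'
from h import *
print(get_obs()["position"],get_obs()["ft_force"])
look((.600,.0895,-.055),"pics/o14.png")
E
```

```text
[0.5305578  0.01904721 0.02634197] [-0.09285299  0.17764127  0.31461039]
block [0.6006 0.0883] yaw -2.68 score 40.2 t 21.175 tcp [0.5307 0.0189 0.0264] F [-0.1 -0.4 -0.1]
in st -0.0504 0.0025
```

View pics/o14.png

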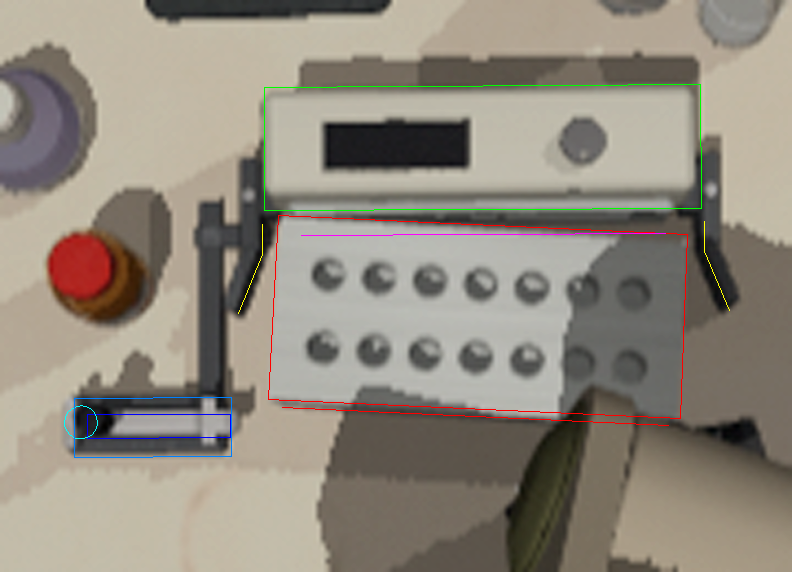

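>>> step_arm(rows=[-0.0031, -0.0011, 0.0005, 0, 0, 0, -0.0031, -0.0011, 0.0005, 0, 0, 0, -0.0031, -0.0011, 0.0005, 0, 0, 0, -0.0031, -0.0011, 0.0005, 0, 0, 0, -0.0031, -0.0011, 0.0005, 0, 0, 0])

```text
t: 21.85
position: [0.5356, 0.0189, 0.0264]
tool_rot: [180.0, 10.0, -160.0]
ft_force: [0.1, -0.2, 0.3]
gripper_width: 0.0002
```

>>> step_arm(rows=[-0.0031, -0.0011, 0.0005, 0, 0, 0, -0.0031, -0.0011, 0.0005, 0, 0, 0, -0.0031, -0.0011, 0.0005, 0, 0, 0, -0.0031, -0.0011, 0.0005, 0, 0, 0, -0.0031, -0.0011, 0.0005, 0, 0, 0])

```text
t: 22.48
position: [0.5386, 0.0192, 0.0258]
tool_rot: [179.8, 9.7, -160.0]
ft_force: [-11.7, -1.4, 6.5]
gripper_width: 0.0003
```

>>> step_arm(rows=[-0.0031, -0.0011, 0.0005, 0, 0, 0, -0.0031, -0.0011, 0.0005, 0, 0, 0, -0.0031, -0.0011, 0.0005, 0, 0, 0, -0.0031, -0.0011, 0.0005, 0, 0, 0, -0.0031, -0.0011, 0.0005, 0, 0, 0])

```text
t: 23.1
position: [0.5419, 0.0192, 0.0251]
tool_rot: [179.8, 9.5, -160.0]
ft_force: [-16.8, -4.5, 4.7]
gripper_width: -0.0001
```

>>> step_arm(rows=[-0.0031, -0.0011, 0.0005, 0, 0, 0, -0.0031, -0.0011, 0.0005, 0, 0, 0, -0.0031, -0.0011, 0.0005, 0, 0, 0, -0.0031, -0.0011, 0.0005, 0, 0, 0, 0, 0, 0, 0, 0, 0])

```text
t: 23.72
position: [0.5463, 0.0191, 0.0251]
tool_rot: [179.8, 9.6, -160.0]
ft_force: [-13.8, -4.6, 2.7]
gripper_width: -0.0
```

```bash
python3 - <<'E'
from h import *
look((.602,.0895,-.02),"pics/o15.png")
E
```

```text
block [0.6028 0.0894] yaw -0.39 score 41.2 t 23.775 tcp [0.5463 0.0191 0.0251] F [-14.9  -5.4   2.1]
in st -0.0482 0.0037
```

View pics/o15.png

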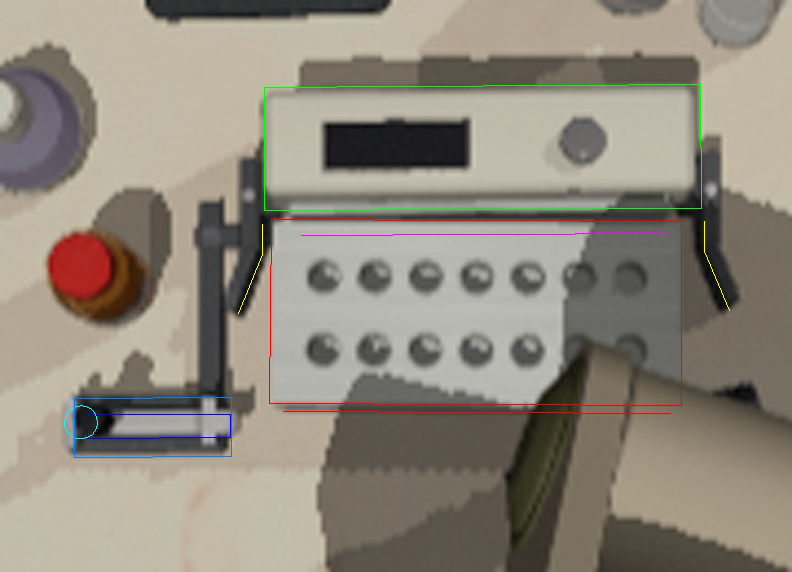

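>>> step_arm(rows=[-0.0031, -0.0011, 0.0005, 0, 0, 0, -0.0031, -0.0011, 0.0005, 0, 0, 0, -0.0031, -0.0011, 0.0005, 0, 0, 0, -0.0015, -0.0006, 0.0003, 0, 0, 0, 0, 0, 0, 0, 0, 0])

```text
t: 24.45
position: [0.5498, 0.019, 0.0251]
tool_rot: [179.8, 9.5, -160.0]
ft_force: [-14.0, -6.3, 2.7]
gripper_width: -0.0002
```

```bash
python3 - <<'E'
from h import *
s=snapshot("top")
cv2.imwrite("pics/o16b.png",cv2.resize(s["img"][185:260,260:375,::-1],None,fx=6.9,fy=6.9,interpolation=cv2.INTER_CUBIC))
E
```

```text
(no output)
```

View pics/o16b.png

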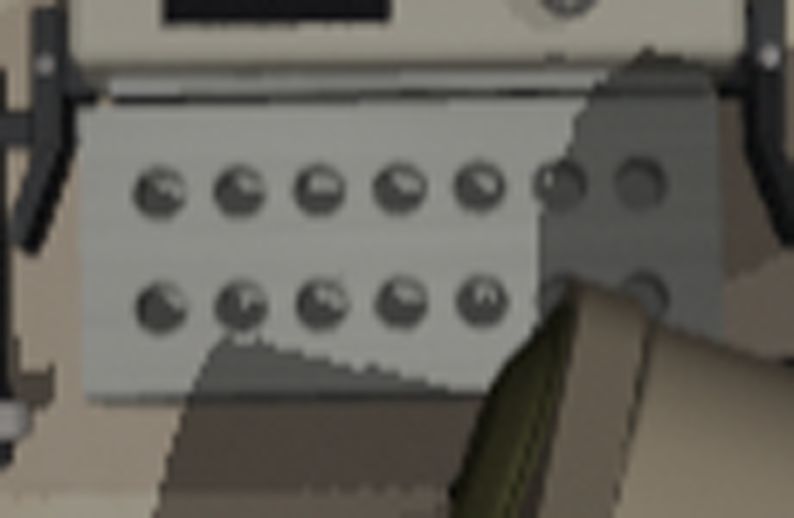

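>>> step_arm(rows=[-0.0031, -0.0011, 0.0005, 0, 0, 0, -0.0031, -0.0011, 0.0005, 0, 0, 0, 0, 0, 0, 0, 0, 0, 0, 0, 0, 0, 0, 0, 0, 0, 0, 0, 0, 0])

```text
t: 25.12
position: [0.552, 0.0189, 0.0251]
tool_rot: [179.8, 9.6, -160.0]
ft_force: [-13.0, -6.5, 1.4]
gripper_width: 0.0001
```

>>> step_arm(rows=[0.0865, 0.032, -0.0146, 0, 0, 0, -0.0592, 0.165, 0.0106, 0, 0, 0, -0.0592, 0.165, 0.0106, 0, 0, 0, -0.0592, 0.165, 0.0106, 0, 0, 0, 0, 0, 0, 0, 0, 0])

```text
t: 25.75
position: [0.5267, 0.1802, 0.0264]
tool_rot: [180.0, 10.0, -159.8]
ft_force: [-0.1, -0.4, -0.1]
gripper_width: 0.0001
```

```bash
python3 - <<'E'
from h import *
look((.605,.0895,.02),"pics/o17.png")
s=snapshot("top")
cv2.imwrite("pics/o17b.png",cv2.resize(s["img"][185:260,260:375,::-1],None,fx=6.9,fy=6.9,interpolation=cv2.INTER_CUBIC))
E
```

```text
block [0.6046 0.0921] yaw 2.01 score 55.0 t 25.8 tcp [0.5269 0.1785 0.0263] F [ 0.4 -0.1 -0.5]
in st -0.0463 0.0063
```

View pics/o17b.png

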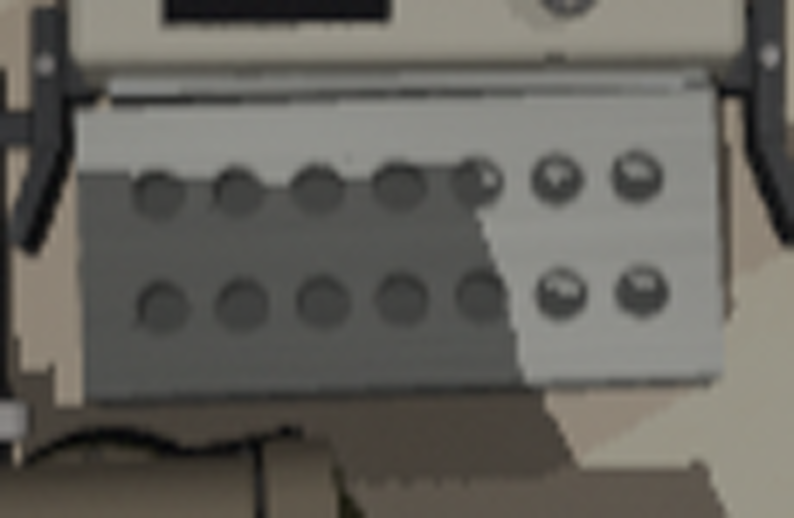

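>>> step_arm(rows=[-0.0093, -0.0034, 0.0016, 0, 0, 0, -0.0093, -0.0034, 0.0016, 0, 0, 0, -0.0093, -0.0034, 0.0016, 0, 0, 0, -0.0062, -0.0023, 0.001, 0, 0, 0, -0.0031, -0.0011, 0.0005, 0, 0, 0])

```text
t: 26.52
position: [0.5392, 0.1771, 0.0264]
tool_rot: [180.0, 10.0, -160.0]
ft_force: [0.7, 0.0, 0.7]
gripper_width: 0.0
```

>>> step_arm(rows=[-0.0031, -0.0011, 0.0005, 0, 0, 0, -0.0031, -0.0011, 0.0005, 0, 0, 0, -0.0031, -0.0011, 0.0005, 0, 0, 0, -0.0031, -0.0011, 0.0005, 0, 0, 0, -0.0031, -0.0011, 0.0005, 0, 0, 0])

```text
t: 27.15
position: [0.5441, 0.1773, 0.0265]
tool_rot: [180.0, 10.0, -160.0]
ft_force: [0.1, -0.1, 0.0]
gripper_width: 0.0003
```

>>> step_arm(rows=[-0.0031, -0.0011, 0.0005, 0, 0, 0, -0.0031, -0.0011, 0.0005, 0, 0, 0, -0.0031, -0.0011, 0.0005, 0, 0, 0, -0.0031, -0.0011, 0.0005, 0, 0, 0, 0, 0, 0, 0, 0, 0])

```text
t: 27.78
position: [0.5461, 0.1773, 0.0258]
tool_rot: [179.9, 9.7, -160.0]
ft_force: [-10.3, -0.5, 5.1]
gripper_width: -0.0004
```

>>> step_arm(rows=[-0.0031, -0.0011, 0.0005, 0, 0, 0, -0.0031, -0.0011, 0.0005, 0, 0, 0, -0.0031, -0.0011, 0.0005, 0, 0, 0, 0, 0, 0, 0, 0, 0, 0, 0, 0, 0, 0, 0])

```text
t: 28.4
position: [0.5479, 0.1777, 0.0255]
tool_rot: [179.8, 9.6, -160.0]
ft_force: [-14.6, 0.2, 7.1]
gripper_width: -0.0003
```

>>> step_arm(rows=[-0.0031, -0.0011, 0.0005, 0, 0, 0, -0.0031, -0.0011, 0.0005, 0, 0, 0, 0, 0, 0, 0, 0, 0, 0, 0, 0, 0, 0, 0, 0, 0, 0, 0, 0, 0])

```text
t: 29.02
position: [0.5497, 0.1781, 0.0254]
tool_rot: [179.8, 9.6, -160.0]
ft_force: [-15.5, 2.9, 5.4]
gripper_width: -0.0
```

```bash
python3 - <<'E'
from h import *
s=snapshot("top")
cv2.imwrite("pics/o18b.png",cv2.resize(s["img"][185:260,260:375,::-1],None,fx=6.9,fy=6.9,interpolation=cv2.INTER_CUBIC))
E
```

```text
(no output)
```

View pics/o18b.png

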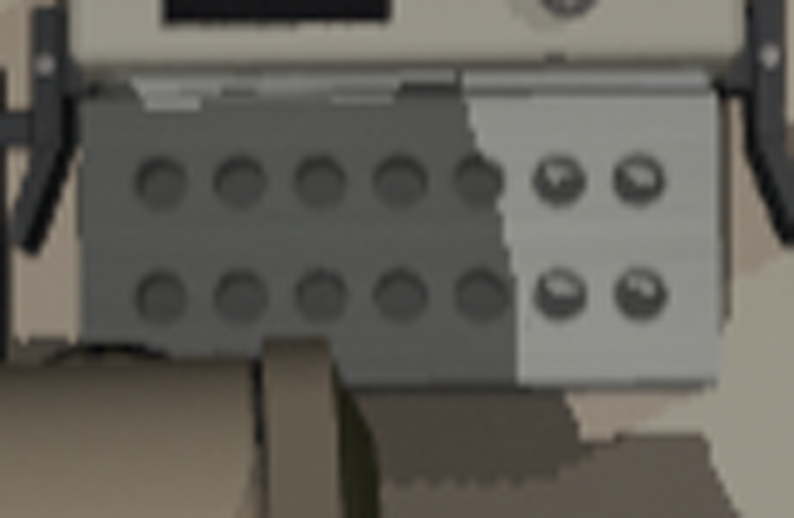

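>>> step_arm(rows=[-0.0015, -0.0006, 0.0003, 0, 0, 0, -0.0015, -0.0006, 0.0003, 0, 0, 0, 0, 0, 0, 0, 0, 0, 0, 0, 0, 0, 0, 0, 0, 0, 0, 0, 0, 0])

```text
t: 29.7
position: [0.5507, 0.1781, 0.0253]
tool_rot: [179.8, 9.6, -160.0]
ft_force: [-12.4, 3.5, 4.4]
gripper_width: 0.0
```

>>> step_arm(rows=[-0.0015, -0.0006, 0.0003, 0, 0, 0, -0.0015, -0.0006, 0.0003, 0, 0, 0, 0, 0, 0, 0, 0, 0, 0, 0, 0, 0, 0, 0, 0, 0, 0, 0, 0, 0])

```text
t: 30.32
position: [0.5516, 0.1782, 0.0253]
tool_rot: [179.8, 9.5, -160.0]
ft_force: [-13.9, 4.4, 4.4]
gripper_width: -0.0
```

>>> step_arm(rows=[-0.0015, -0.0006, 0.0003, 0, 0, 0, -0.0015, -0.0006, 0.0003, 0, 0, 0, 0, 0, 0, 0, 0, 0, 0, 0, 0, 0, 0, 0, 0, 0, 0, 0, 0, 0])

```text
t: 30.95
position: [0.5523, 0.1782, 0.0251]
tool_rot: [179.8, 9.5, -160.0]
ft_force: [-15.7, 4.6, 4.7]
gripper_width: -0.0002
```

```bash
python3 - <<'E'
from h import *
s=snapshot("top")
cv2.imwrite("pics/o19b.png",cv2.resize(s["img"][185:260,260:375,::-1],None,fx=6.9,fy=6.9,interpolation=cv2.INTER_CUBIC))
E
```

```text
(no output)
```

View pics/o19b.png

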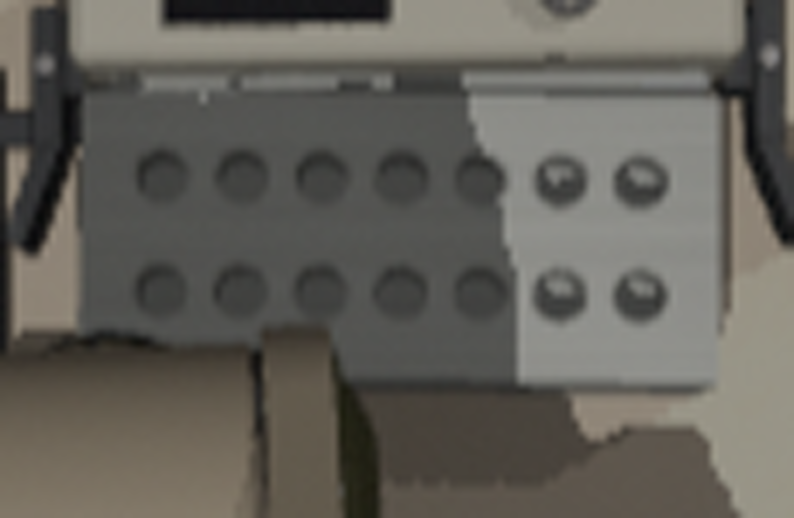

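>>> step_arm(rows=[-0.0015, -0.0006, 0.0003, 0, 0, 0, 0, 0, 0, 0, 0, 0, 0, 0, 0, 0, 0, 0, 0, 0, 0, 0, 0, 0, 0, 0, 0, 0, 0, 0])

```text
t: 31.62
position: [0.5524, 0.1782, 0.025]
tool_rot: [179.8, 9.4, -160.0]
ft_force: [-17.0, 4.4, 6.4]
gripper_width: -0.0002
```

>>> step_arm(rows=[0.0835, 0.031, -0.0141, 0, 0, 0, 0.0592, -0.165, -0.0106, 0, 0, 0, 0.0592, -0.165, -0.0106, 0, 0, 0, 0.0592, -0.165, -0.0106, 0, 0, 0, 0, 0, 0, 0, 0, 0])

```text
t: 32.25
position: [0.53, 0.0161, 0.0268]
tool_rot: [-180.0, 10.0, -160.3]
ft_force: [0.5, -0.5, 0.4]
gripper_width: -0.0002
```

>>> step_arm(rows=[-0.0093, -0.0034, 0.0016, 0, 0, 0, -0.0093, -0.0034, 0.0016, 0, 0, 0, -0.0093, -0.0034, 0.0016, 0, 0, 0, -0.0093, -0.0034, 0.0016, 0, 0, 0, -0.0031, -0.0011, 0.0005, 0, 0, 0])

```text
t: 32.88
position: [0.5426, 0.0196, 0.0265]
tool_rot: [180.0, 10.0, -160.0]
ft_force: [0.6, -0.1, 1.1]
gripper_width: -0.0001
```

>>> step_arm(rows=[-0.0031, -0.0011, 0.0005, 0, 0, 0, -0.0031, -0.0011, 0.0005, 0, 0, 0, -0.0031, -0.0011, 0.0005, 0, 0, 0, -0.0031, -0.0011, 0.0005, 0, 0, 0, -0.0031, -0.0011, 0.0005, 0, 0, 0])

```text
t: 33.5
position: [0.5474, 0.0194, 0.0266]
tool_rot: [180.0, 10.0, -160.0]
ft_force: [0.2, 0.3, -0.1]
gripper_width: 0.0005
```

>>> step_arm(rows=[-0.0031, -0.0011, 0.0005, 0, 0, 0, -0.0031, -0.0011, 0.0005, 0, 0, 0, -0.0031, -0.0011, 0.0005, 0, 0, 0, -0.0031, -0.0011, 0.0005, 0, 0, 0, 0, 0, 0, 0, 0, 0])

```text
t: 34.12
position: [0.5502, 0.0196, 0.0262]
tool_rot: [179.9, 9.8, -160.0]
ft_force: [-7.3, -1.0, 3.1]
gripper_width: -0.0002
```

>>> step_arm(rows=[-0.0031, -0.0011, 0.0005, 0, 0, 0, -0.0031, -0.0011, 0.0005, 0, 0, 0, 0, 0, 0, 0, 0, 0, 0, 0, 0, 0, 0, 0, 0, 0, 0, 0, 0, 0])

```text
t: 34.75
position: [0.5506, 0.0198, 0.0257]
tool_rot: [179.8, 9.6, -160.0]
ft_force: [-14.4, -1.8, 5.9]
gripper_width: -0.0001
```

>>> step_arm(rows=[-0.0031, -0.0011, 0.0005, 0, 0, 0, 0, 0, 0, 0, 0, 0, 0, 0, 0, 0, 0, 0, 0, 0, 0, 0, 0, 0, 0, 0, 0, 0, 0, 0])

```text
t: 35.38
position: [0.5509, 0.0199, 0.0254]
tool_rot: [179.7, 9.5, -160.0]
ft_force: [-17.2, -4.3, 6.6]
gripper_width: 0.0001
```

>>> step_arm(rows=[-0.0015, -0.0006, 0.0003, 0, 0, 0, 0, 0, 0, 0, 0, 0, 0, 0, 0, 0, 0, 0, 0, 0, 0, 0, 0, 0, 0, 0, 0, 0, 0, 0])

```text
t: 36.0
position: [0.551, 0.0199, 0.0254]
tool_rot: [179.7, 9.5, -160.0]
ft_force: [-19.6, -3.1, 9.1]
gripper_width: 0.0002
```

>>> step_arm(rows=[-0.0015, -0.0006, 0.0003, 0, 0, 0, 0, 0, 0, 0, 0, 0, 0, 0, 0, 0, 0, 0, 0, 0, 0, 0, 0, 0, 0, 0, 0, 0, 0, 0])

```text
t: 36.62
position: [0.5518, 0.0197, 0.0253]
tool_rot: [179.8, 9.5, -160.0]
ft_force: [-17.0, -3.8, 5.9]
gripper_width: -0.0002
```

```bash
python3 - <<'E'
from h import *
s=snapshot("top")
cv2.imwrite("pics/o20b.png",cv2.resize(s["img"][185:260,260:375,::-1],None,fx=6.9,fy=6.9,interpolation=cv2.INTER_CUBIC))
E
```

```text
(no output)
```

View pics/o20b.png

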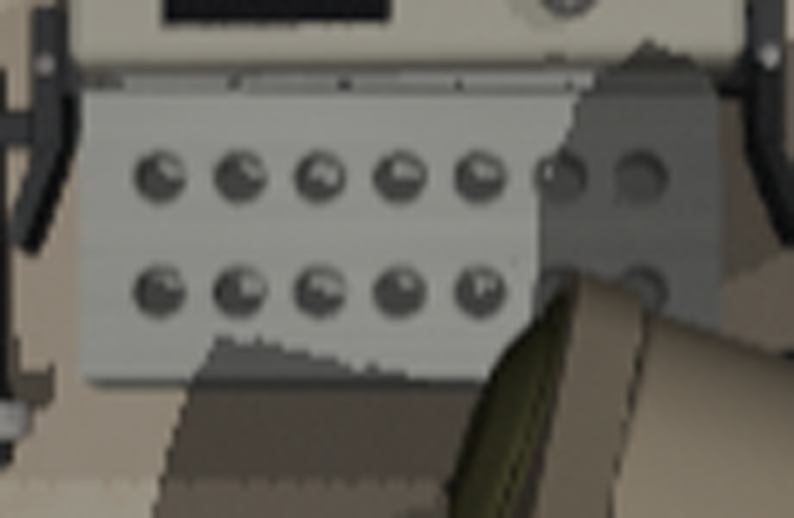

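>>> step_arm(rows=[-0.0015, -0.0006, 0.0003, 0, 0, 0, 0, 0, 0, 0, 0, 0, 0, 0, 0, 0, 0, 0, 0, 0, 0, 0, 0, 0, 0, 0, 0, 0, 0, 0])

```text
t: 37.3
position: [0.5519, 0.0197, 0.0253]
tool_rot: [179.7, 9.5, -160.0]
ft_force: [-19.2, -5.5, 8.2]
gripper_width: -0.0
```

>>> step_arm(rows=[0.105, 0.039, -0.0179, 0, 0, 0, -0.0347, 0, -0.197, 0, 0, 0, -0.0347, 0, -0.197, 0.0193, 0, 0.1093, 0, 0, 0, 0.0193, 0, 0.1093, 0, 0, 0, 0.0193, 0, 0.1093])

```text
t: 37.92
position: [0.5222, 0.0194, 0.1474]
tool_rot: [-180.0, 10.1, 179.8]
ft_force: [-0.1, -0.1, -0.3]
gripper_width: 0.0
```

>>> step_arm(rows=[0, 0, 0, 0, 0.0833, 0, 0, 0, 0, 0, 0.0833, 0, 0, 0, 0, 0, 0, 0, 0, 0, 0, 0, 0, 0, 0, 0, 0, 0, 0, 0])

```text
t: 38.55
position: [0.5215, 0.0195, 0.1466]
tool_rot: [180.0, 0.0, -180.0]
ft_force: [0.5, -0.2, -0.3]
gripper_width: -0.0002
```

```bash
python3 - <<'E'
from h import *
o=get_obs();print(o["position"],o["tool_rot"])
r=look((.6065,.0905,0.),"pics/o21.png")
overlay("scene",(240,160,400,290),4.9,ST,r[:3],"pics/o22.png")
s=snapshot("top")
cv2.imwrite("pics/o21k.png",cv2.resize(s["img"][185:265,210:280,::-1],None,fx=9,fy=7.5,interpolation=cv2.INTER_CUBIC))
print(pix2w(s,[(231,212)],.089))
s=snapshot("scene")
cv2.imwrite("pics/o22k.png",cv2.resize(s["img"][180:240,245:305,::-1],None,fx=9,fy=9,interpolation=cv2.INTER_CUBIC))
E
```

```text
[0.52151683 0.01950753 0.1466261 ] [ 1.79997796e+02  4.57380228e-02 -1.79991751e+02]
block [0.6072 0.0908] yaw -1.07 score 39.7 t 38.6 tcp [0.5216 0.0195 0.1467] F [0.2 0.4 0.3]
in st -0.0437 0.005
[[0.618726   0.27168844 0.089     ]]
```

View pics/o21.png

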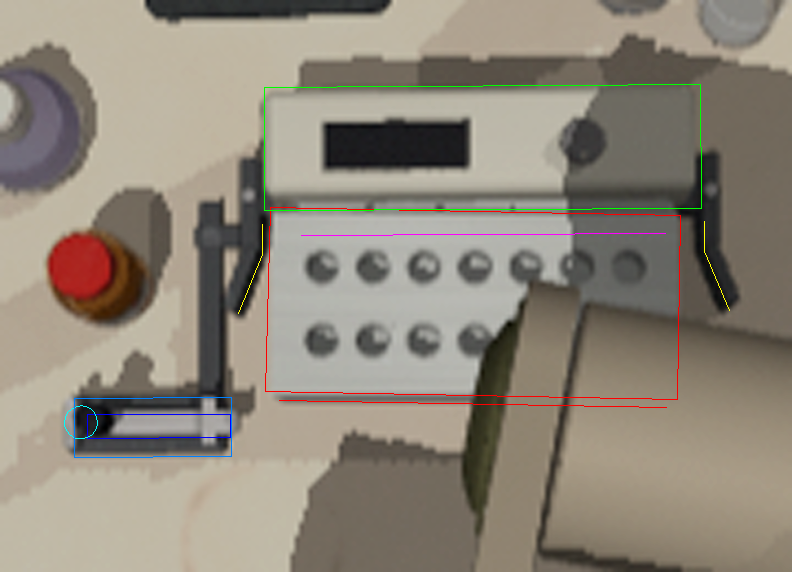

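View pics/o22.png

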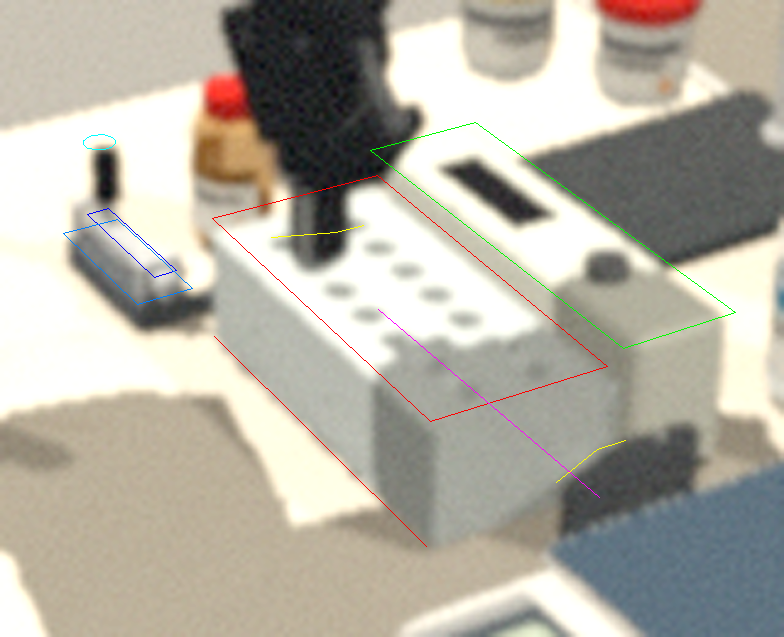

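View pics/o21k.png

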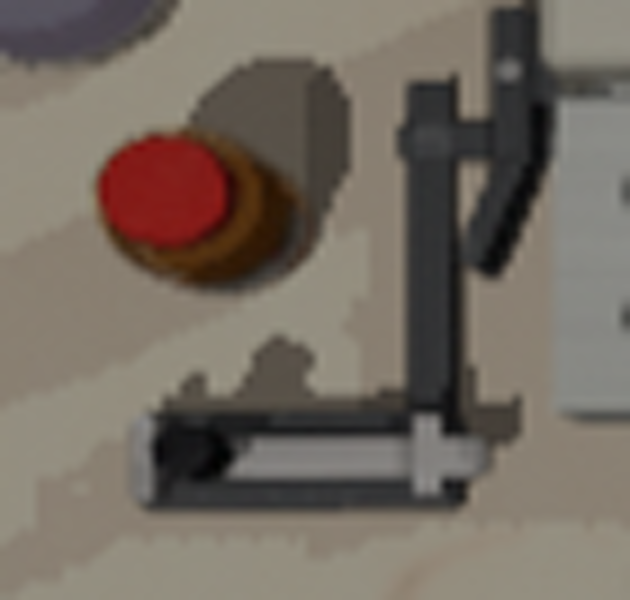

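View pics/o22k.png

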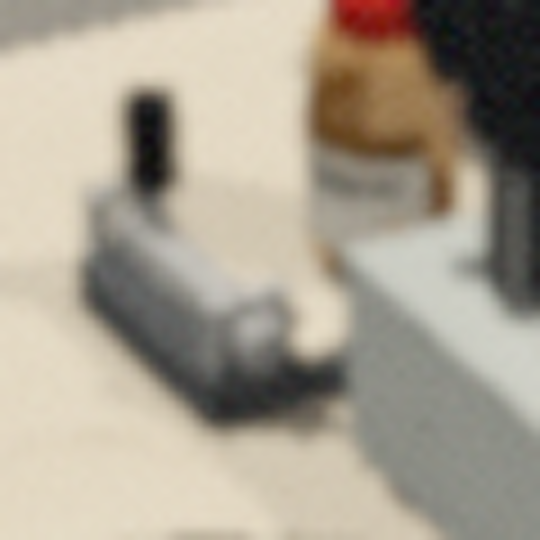

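```bash
python3 - <<'E'
from h import *
a=snapshot("top");b=snapshot("scene")
print(pix2w(a,[(231.1-.4,245-.4),(228,244.6),(234.5,244.6)],.074))
print(pix2w(b,[(261.7-.4,190.5-.4)],.074),pix2w(b,[(261.9-.4,200.5-.4)],.046))
print(w2pix(a,[(.55,.277,.074),(.55,.277,.046)]))
print(to(.55,.36,.147,5),to(.55,.36,.056,5))
E
```

```text
[[0.55091679 0.27456506 0.074     ]
 [0.55092001 0.28031126 0.074     ]
 [0.55091225 0.26647822 0.074     ]]
[[0.54859479 0.27155567 0.074     ]] [[0.5488055  0.27302856 0.046     ]]
[[229.5516277  245.03100807]
 [232.0627907  245.73458016]]
[-0.0189, 0.227, -0.0003] [-0.0189, 0.227, 0.0604]
```

>>> step_arm(rows=[-0.019, 0.197, 0, 0, 0, 0, -0.019, 0.197, 0, 0, 0, 0, -0.019, 0.197, 0, 0, 0, 0, -0.019, 0.197, 0, 0, 0, 0, -0.019, 0.197, 0, 0, 0, 0])

```text
t: 39.52
position: [0.5502, 0.317, 0.1466]
tool_rot: [180.0, 0.0, -180.0]
ft_force: [0.0, 0.2, 0.2]
gripper_width: 0.0002
```

>>> step_arm(rows=[0, 0, 0.08, 0, 0, 0, 0, 0, 0.08, 0, 0, 0, 0, 0, 0.08, 0, 0, 0, 0, 0, 0.077, 0, 0, 0, 0, 0, 0, 0, 0, 0])

```text
t: 40.15
position: [0.5493, 0.3147, 0.0498]
tool_rot: [-179.9, -0.2, -180.0]
ft_force: [0.4, -0.0, 0.8]
gripper_width: -0.0002
```

```bash
python3 - <<'E'
from h import *
o=get_obs();print(o["position"],o["tool_rot"])
s=snapshot("scene")
cv2.imwrite("pics/o23.png",cv2.resize(s["img"][150:260,220:340,::-1],None,fx=6,fy=5.4,interpolation=cv2.INTER_CUBIC))
E
```

```text
[0.54931124 0.31466571 0.04983906] [-179.93300578   -0.19443003 -179.98560182]
```

View pics/o23.png

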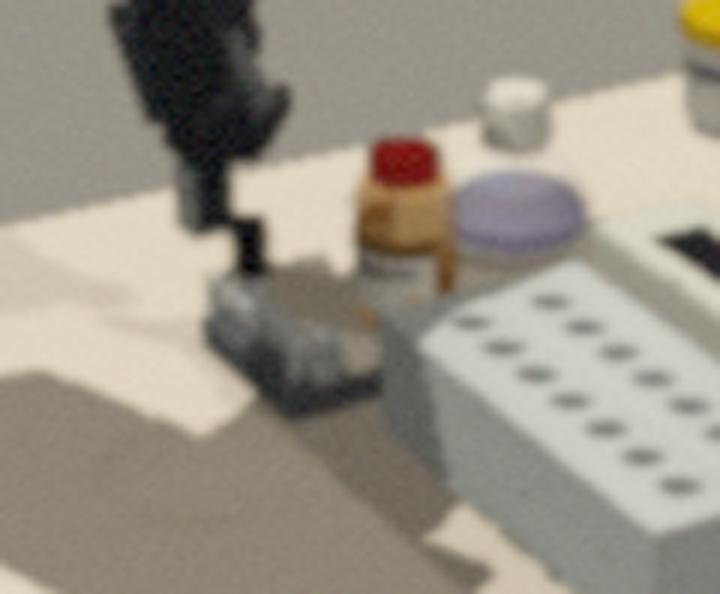

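>>> step_arm(rows=[0, -0.01, 0, 0, 0, 0, 0, -0.01, 0, 0, 0, 0, 0, -0.01, 0, 0, 0, 0, 0, -0.01, 0, 0, 0, 0, 0, -0.01, 0, 0, 0, 0])

```text
t: 40.83
position: [0.5502, 0.2997, 0.0515]
tool_rot: [-180.0, -0.0, -180.0]
ft_force: [1.0, -0.0, 0.5]
gripper_width: 0.0004
```

>>> step_arm(rows=[0, -0.007, 0, 0, 0, 0, 0, -0.007, 0, 0, 0, 0, 0, -0.007, 0, 0, 0, 0, 0, -0.007, 0, 0, 0, 0, 0, -0.007, 0, 0, 0, 0])

```text
t: 41.45
position: [0.5503, 0.2894, 0.0515]
tool_rot: [180.0, 0.0, -180.0]
ft_force: [0.4, 3.8, -0.5]
gripper_width: -0.0001
```

>>> step_arm(rows=[0, -0.007, 0, 0, 0, 0, 0, -0.007, 0, 0, 0, 0, 0, -0.007, 0, 0, 0, 0, 0, -0.007, 0, 0, 0, 0, 0, -0.007, 0, 0, 0, 0])

```text
t: 42.08
position: [0.5503, 0.2789, 0.0515]
tool_rot: [-180.0, 0.0, -180.0]
ft_force: [0.9, 3.1, -0.3]
gripper_width: -0.0002
```

>>> step_arm(rows=[0, -0.007, 0, 0, 0, 0, 0, -0.007, 0, 0, 0, 0, 0, -0.007, 0, 0, 0, 0, 0, -0.007, 0, 0, 0, 0, 0, -0.007, 0, 0, 0, 0])

```text
t: 42.7
position: [0.5503, 0.2684, 0.0514]
tool_rot: [-180.0, -0.0, -180.0]
ft_force: [1.1, 3.3, 0.3]
gripper_width: 0.0003
```

>>> step_arm(rows=[0, -0.005, 0, 0, 0, 0, 0, -0.005, 0, 0, 0, 0, 0, -0.005, 0, 0, 0, 0, 0, -0.005, 0, 0, 0, 0, 0, -0.005, 0, 0, 0, 0])

```text
t: 43.32
position: [0.5502, 0.2609, 0.0514]
tool_rot: [-180.0, -0.0, -180.0]
ft_force: [1.6, 3.1, 0.4]
gripper_width: -0.0001
```

>>> step_arm(rows=[0, -0.0033, 0, 0, 0, 0, 0, -0.0033, 0, 0, 0, 0, 0, -0.0033, 0, 0, 0, 0, 0, -0.0033, 0, 0, 0, 0, 0, 0, 0, 0, 0, 0])

```text
t: 43.95
position: [0.5503, 0.2574, 0.0515]
tool_rot: [180.0, 0.0, -180.0]
ft_force: [1.5, 5.7, -0.3]
gripper_width: -0.0004
```

>>> step_arm(rows=[0, -0.0033, 0, 0, 0, 0, 0, -0.0033, 0, 0, 0, 0, 0, 0, 0, 0, 0, 0, 0, 0, 0, 0, 0, 0, 0, 0, 0, 0, 0, 0])

```text
t: 44.58
position: [0.5502, 0.2571, 0.0516]
tool_rot: [179.8, 0.1, -180.0]
ft_force: [2.2, 14.0, -1.3]
gripper_width: 0.0004
```

```bash
python3 - <<'E'
from h import *
s=overlay("top",(210,150,390,280),4.4,ST,(.607,.0908,0),"pics/o24.png",bolt=.045)
s=overlay("scene",(240,160,400,290),4.9,ST,(.607,.0908,0),"pics/o25.png",bolt=.045)
E
```

```text
(no output)
```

View pics/o24.png

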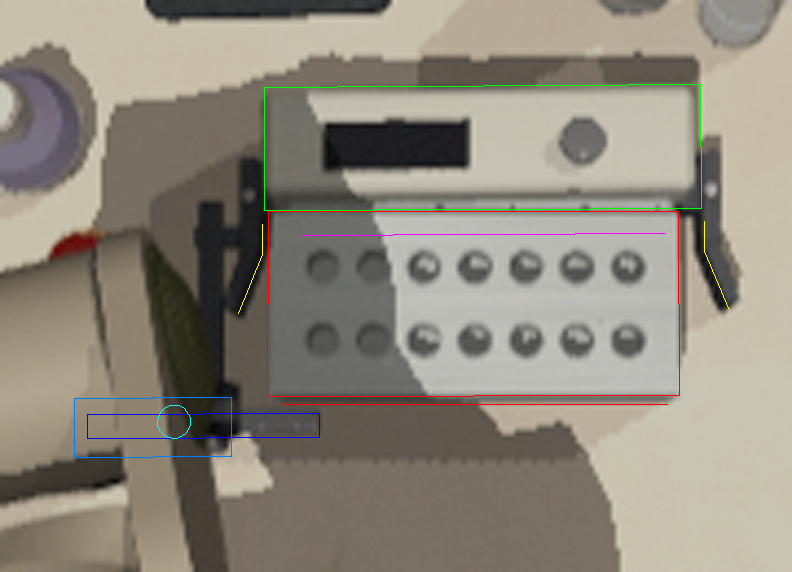

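View pics/o25.png

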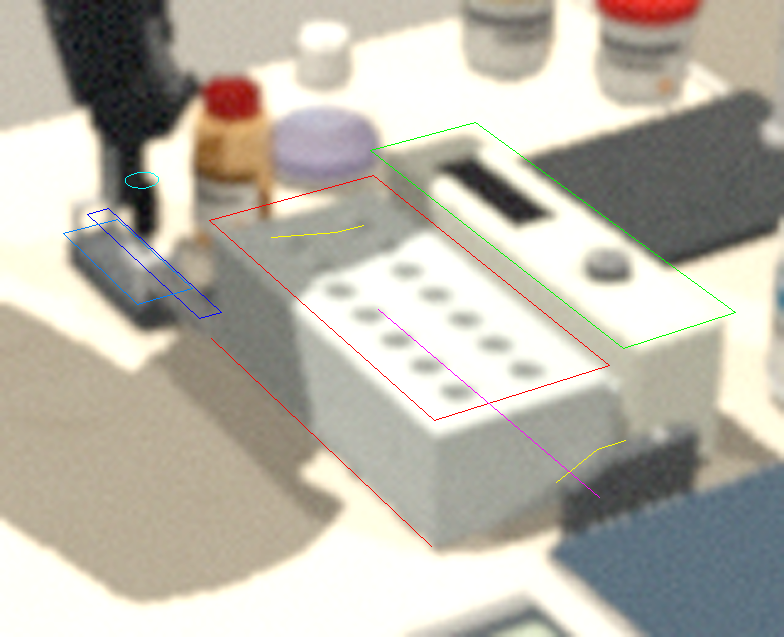

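>>> step_arm(rows=[0, 0.05, 0, 0, 0, 0, 0, 0.1, 0, 0, 0, 0, 0, 0, -0.2, 0, 0, 0, 0, 0, -0.2, 0, 0, 0, 0, 0, -0.1, 0, 0, 0])

```text
t: 45.3
position: [0.5506, 0.3003, 0.2048]
tool_rot: [180.0, 0.2, -180.0]
ft_force: [-0.2, 0.4, 0.5]
gripper_width: 0.0002
```

>>> step_arm(rows=[0.1, 0.2, 0, 0, 0, 0, 0.1, 0.15, 0, 0, 0, 0, 0.1, 0, 0, 0, 0, 0, 0, 0, 0, 0, 0, 0, 0, 0, 0, 0, 0, 0])

```text
t: 45.92
position: [0.4628, 0.4006, 0.2014]
tool_rot: [-180.0, 0.0, 180.0]
ft_force: [-0.0, 0.4, -0.1]
gripper_width: -0.0005
```

```bash
python3 - <<'E'
from h import *
o=get_obs();print(o["position"],o["ft_force"])
r=look((.607,.0908,0.),"pics/o26.png")
s=overlay("scene",(240,160,400,290),4.9,ST,(.607,.0908,0),"pics/o27.png",bolt=.045)
s=snapshot("top")
im=np.clip(cv2.resize(s["img"][215:260,210:300,::-1],None,fx=8.8,fy=8.8,interpolation=cv2.INTER_CUBIC)*1.6,0,255).astype(np.uint8)
cv2.imwrite("pics/o28.png",im)
E
```

```text
[0.46284079 0.40059221 0.20142111] [-0.02837657  0.38856493 -0.10998248]
block [0.6075 0.0916] yaw -0.05 score 50.8 t 45.975 tcp [0.4631 0.4005 0.2013] F [-0.4 -1.   0.7]
in st -0.0434 0.0058
```

View pics/o26.png

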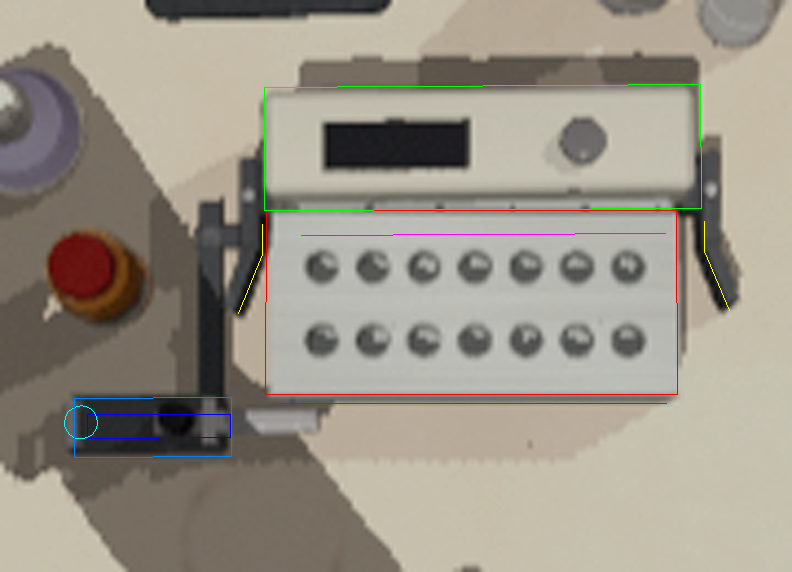

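View pics/o27.png

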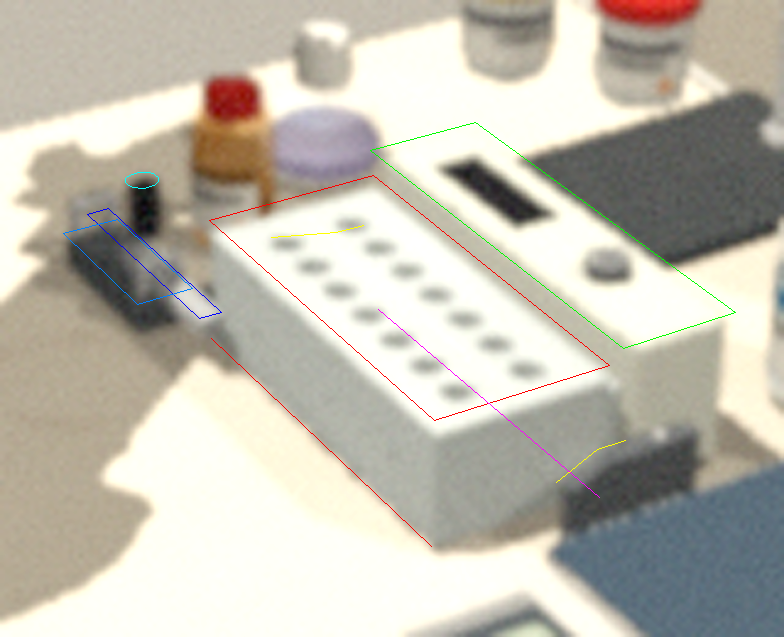

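View pics/o28.png

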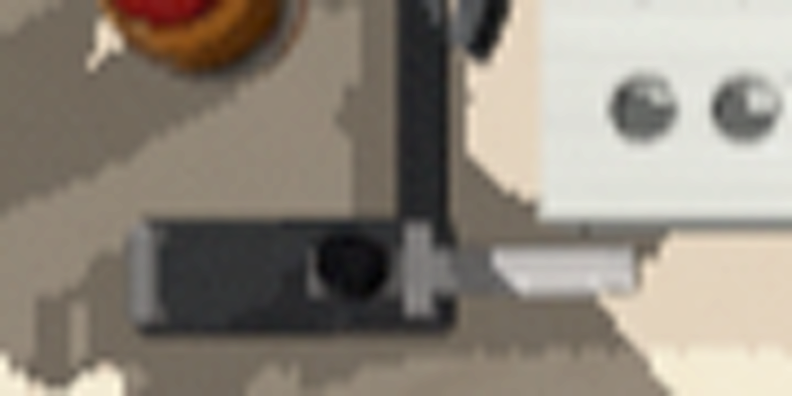

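```bash
python3 -c "
from rig import *
print(finish_job())"
```

```text
the job is handed in; nothing more can be done
None
```

I walked the block home with alternate pushes at its left and right ends, slid the bolt across, moved the arm clear and handed the job in at about 46 s. The job reports no verdict, so these are my own last checks:

- **Block:** in the last picture its origin is about 43 mm before the plate, against 45 mm for home. That 1 to 2 mm difference is within the calibration error. It is about 6 mm left of centre, and it is parallel to the plate within about 0.5° and flat on the bench.
- **Flush contact:** both ends stopped advancing when pushed against the plate.
- **Bolt:** it came up against a hard stop at about 14 N. The bar tip and knob lie where the model puts the locked position, in both camera views.
- **Bolt travel, less certain:** from the images I measured only about 39 to 41 mm of movement, not 45, and 38 is the threshold. Before the push, the knob and tip appeared a few millimetres further in than the model's open position. I rely on the hard stop and the final position.
- **Forces:** the largest I read was about 22 N in total, on the last right-end push. Readings come only at the end of each move, so short peaks between them were not seen.
- **Bystanders:** the arm met no unexpected contact, and the things around the block look undisturbed in the pictures. I did not measure how far each might have moved.
- **Tracking:** the automatic outline fit slipped onto shadows a few times. I then used the rows of holes in the top of the block to judge its angle instead.

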